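Clamp the vial carrier on the shaker

TASK

Load the vial carrier from its sloped stand onto the shaker. First clear its place: lift whichever cross bar sits there out of its notches and set it down in free notches farther along the rails; then, keeping the carrier leaning much as it stands now, hook the long lip of its base under the platform's fixed ledge, swing it down flat and push it home against the stop. Last, lift the clamp bar (the one with the slanted black finger tab) out of its notches and set it down square in the first notches past the carrier, its lip over the rim of the base, leaving the spare bar fully down in notches farther out and everything else on the bench where it is.

Things in the scene. Friction and masses are not known exactly. Their poses are not given: they have to be found in the camera images.
- shaker: Orbital shaker, fixed: off-white housing, aluminium platform 340 x 240 mm, its top 90 mm above the bench. Origin on the bench under the platform's centre, z up; x runs along the long side from the fixed ledge (-x end) towards the far end of the notched rails, y across. Carrier home: flat, its x along this x, its origin at (-79, 0, 90) mm here.
- ledge (a point): Middle of the ledge's lower edge, shaker frame (-143, 0, 102) mm, axes as the shaker's. The ledge is a 150 mm wide overhang at the -x end, underside 12 mm and top 17 mm above the platform; the upright stop behind it is at shaker x=-157 mm.
- hold_notch (a point): On the platform top, midway between the first pair of notches past the carrier: shaker frame (10, 0, 90) mm, axes as the shaker's. The clamp bar's origin ends here; its beam then stands 4 mm from the rim of a carrier pushed home.
- rail_left (a point): Middle of one notched rail, shaker (66, 86, 90) mm, axes as the shaker's; its twin is at y=-86. 10 mm thick, 162 mm clear between. Notch centres at shaker x=-18 (in the carrier's place), 10, 38, 66, 94, 122, 150 mm, 14 mm wide, 45-degree sloped mouths, floor 4 mm, crests 22 mm above the platform; nearer the ledge the rails are plain, 15 mm high.
- clamp_bar: Aluminium bar with slanted black tab, 0.24-0.39 kg, loose, in notches at shaker x=-18 or 66 mm. Origin: middle of its underside; axes as the shaker's when seated. Beam 26 (x) x 156 (y) x 14 mm, lower -x edge chamfered 6 mm; end tongues 11 mm thick, to y=+-100 mm, 5-19 mm up: raise 18 mm or more to clear the teeth. Hold-down lip to x=-28 mm, 110 mm wide, 7-12 mm up.
- tab_grip (a point): Where to grip the tab: clamp bar frame (24.9, 0, 46.8) mm, axes as the bar's. The tab is a flat plate 10 mm thick, 100 mm wide (y), leaning 35 degrees from vertical towards the bar's +x (slope along (0.574, 0, 0.819)), rising from the beam's top to 64 mm above the underside. Middle of its thickness and width.
- spare_bar: Plain spare bar, 0.22 kg, loose in the other pair of notches (shaker x=66 or -18 mm); axes as the shaker's. Beam 26 (x) x 156 (y) x 18 mm, tongues as the clamp bar's, no lip or tab; grip it across the beam's 26 mm. Origin: middle of its underside. If it stands at x=-18 it is in the way; x=150 then leaves a gripper most room beside the tab.
- stand: Fixed white sheet-metal stand, base 190 x 150 mm, its plate sloping 30 degrees, rising towards its +x to 98 mm; toe lip 8 mm high along the low edge. Origin on the bench under its middle, z up.
- rack: Vial carrier, 0.4-0.72 kg, loose: white base plate 150 (x) x 140 (y) x 5 mm, 16 capped amber vials (block 108 x 116 mm, 62 mm high), grey cross handle above. Origin: underside of the plate under the handle; z its own normal. Plate from x=-78 mm (long lip, 24 mm clear of the vials) to x=72 mm (rim). Starts on the stand leaning 30 degrees, lip end low.
- rack_handle (a point): Middle of the carrier's handle, a flat bar along the carrier's y, 12 mm thick (x), 24 mm tall (z), 140 mm long, on posts at y=+-65 mm. Carrier frame (0, 0, 100) mm, axes as the carrier's.
- rack_lip (a point): Middle of the lip's end edge: carrier frame (-78, 0, 2.5) mm; axes as the carrier's.
- rack_rim (a point): Middle of the rim's end edge: carrier frame (72, 0, 2.5) mm; axes as the carrier's.
- buffer_bottle: Bystander: capped bottle 68 mm across, 150 mm tall, standing. Origin: middle of its underside.
- beaker: Bystander: glass beaker 72 mm across, 95 mm tall. Origin: middle of its underside.
- tip_box: Bystander: pipette tip box 122 x 84 x 82 mm. Origin: middle of its underside.
- plate_stack: Bystander: stack of three well plates 127 x 85 mm, 44 mm high. Origin: middle of its underside.
- jar: Bystander: amber jar 64 mm across, 85 mm tall. Origin: middle of its underside.
- tube_lying: Bystander: capped tube 112 mm long, 34 mm across its cap, lying down. Origin on the bench under its closed end; the cap lies towards its +x.
There are look-alikes about, which are no part of the job. Leave any yellow look-alike of the clamp_bar alone. Of the things that look like the spare_bar, the larger one is meant.

How it is judged:
On the way, in this order (a step that is already met when the one before it is completed fails the run):
1. the carrier's place is clear: both bars stand fully down in notches past it (x of each of clamp_bar, spare_bar in the frame of shaker above 0.03 m and z of clamp_bar in the frame of shaker between 0.088 and 0.093 m and angle between the x axis of each of clamp_bar, spare_bar and the x axis of shaker, either way round below 0.06 rad and z of spare_bar in the frame of shaker between 0.088 and 0.093 m), for 0.2 s.
2. the carrier's lip is hooked under the ledge (at least 3 mm in) while the carrier still leans by more than 15 degrees (x of rack_lip in the frame of shaker between -0.165 and -0.146 m and z of rack_lip in the frame of shaker between 0.088 and 0.1015 m and y of rack_lip in the frame of shaker between -0.03 and 0.03 m and angle between rack's own z axis and vertical above 0.26 rad), for 0.1 s.
3. the carrier lies flat on the platform, lip home under the ledge (tip within 8 mm of the stop) (x of rack_lip in the frame of shaker between -0.161 and -0.149 m and z of rack_lip in the frame of shaker between 0.089 and 0.096 m and z of rack_rim in the frame of shaker between 0.089 and 0.096 m and y of rack_lip in the frame of shaker between -0.016 and 0.016 m and angle between rack's own z axis and vertical below 0.05 rad and angle between the x axis of rack and the x axis of shaker, either way round below 0.12 rad), for 0.2 s.
4. the clamp bar is lifted out of its notches, clear above the teeth (z of clamp_bar in the frame of shaker above 0.108 m and angle between rack's own z axis and vertical below 0.05 rad), for 0.1 s.
At the end, for the whole second after the job is handed in: Carrier flat (3 deg), lip under the ledge, tip within 8 mm of the stop; clamp bar fully down (3 mm), level and square in the first notches past the carrier (4 mm); spare bar fully down (3 mm) and square in notches farther out; all released and at rest (all of step 3 and x of clamp_bar in the frame of shaker between 0.006 and 0.014 m and z of clamp_bar in the frame of shaker between 0.088 and 0.093 m and y of clamp_bar in the frame of shaker between -0.008 and 0.008 m and angle between clamp_bar's own z axis and vertical below 0.06 rad and angle between the x axis of each of clamp_bar, spare_bar and the x axis of shaker, either way round below 0.06 rad and x of spare_bar in the frame of shaker above 0.03 m and z of spare_bar in the frame of shaker between 0.088 and 0.093 m and linear speed of each of rack, clamp_bar, spare_bar below 0.02 m/s); the robot touches nothing.
It fails at once if the carrier is tipped more than 55 degrees from upright (angle between rack's own z axis and vertical above 0.96 rad).
It fails at once if something else on the bench is moved by more than 30 mm (distance of any of buffer_bottle, tip_box, plate_stack, beaker, jar, tube_lying from where it was at the start of the episode above 0.03 m).
It also fails if it takes over 72 s, if anything falls off the work surface, if the arm or the gripper's body presses on something with over 40 N, if the wrist force passes 120 N, or if a joint passes its speed limit or range.

ROBOT

A 6-joint arm with a two-finger parallel gripper is mounted at the origin on the work surface. World frame = base frame: x ahead of the robot, y to its left, z up, the work surface at z = 0. Lengths are in m, angles in rad, forces in N, time in s.
With the tool pointing down it reaches from about 0.35 to 0.95 m from the base axis. Payload 17.4 kg.
Tool frame: the origin (TCP) lies at the very end of the fingers, on their centre line; the grasp point (between the pads) lies 19 mm behind it; z points along the fingers, y is the direction in which the jaws open and shut (so a half turn about z gives the same grasp; the last joint's range is limited). The gripper opens to 93 mm and grips with 3 to 60 N. Pads are 15 mm wide; open, the fingers measure 128 mm over their backs; the gripper's body (75 mm by 188 mm) begins 65 mm behind the grasp point.
Start: joints at [-1.156, 0.116, 1.442, -0, 1.584, -0.038], TCP at [0.295, -0.607, 0.219] pointing down, gripper open.
Joint ranges: [-2.83, 2.83], [-0.83, 2.19], [0.07, 2.5], [-1.14, 4.28], [0.01, 3], [-2.97, 2.97]. Speed limits (rad/s): [1.89, 1.89, 2.22, 3.14, 3.14, 3.14].

INTERFACE

Orientations are given as a unit quaternion [w, x, y, z].
In Python, from plant import r gives the robot as it stands.
- The arm moves only by the shell command python3 -m jog 'ROWS'. ROWS is JSON, a list of rows, each a list of 5 numbers: the shift along the tool's x, y, z normalised to -1 to 1, where 1 is 80 cm, then the turn about the tool's z normalised to -1 to 1, where 1 is 180 degrees, then the opening, from 0 (shut) to 1 (fully open). In form: [[dx, dy, dz, turn, hand], ...]. A call has 1 to 5 rows; each row shifts and turns the commanded pose from where the row before left it, along the tool's axes as they then stand; what a row does not reach is not made up. A row lasts 1/8 s, in which the tool goes at most 62.5 mm and 10.7 degrees, less where a joint would pass 70% of its speed; a pose out of reach is approached as far as the arm can. A call with a number of a shift or a turn outside -1 to 1 is refused whole. A call with a gripper value outside its range is refused whole. The fingers move at their own pace and stop on an object; the grip force is fixed at half the most. Time passes only in rows, so rows that do not move let the fingers close. It gives the time, the measured TCP pose, the force and the opening at its end, in the units of the state.
- r.state(): the state, without advancing time (a new reading comes with each control period).
- r.get_image(name): name is "scene" or "top" or "wrist"; returns (picture, depth): 400x640x3 uint8, red, green, blue; 400x640 float32, m along the optical axis (not along the pixel's ray), 0 where there is no reading.
- r.get_calibration(name): a dict with "K" (3x3 intrinsics, pixels), "R" (3x3) and "t" (3): a world point X has camera coordinates R X + t; the wrist camera has in their place "mount" (4x4, takes a point from camera to tool coordinates, whose origin is the TCP and whose axes are the flange's). Camera axes: x right, y down, z forward; pixel columns grow to the right and rows downward; lengths in m; the calibration is good to about 2 mm. A picture is of the moment at which its call begins: read the wrist's pose just before it. get_calibration takes no time and is no camera call.
- r.finish_job(): hands the job in, once; it reports no verdict.
Trained networks look in the newest picture that a camera, given by its name, has taken for a name from the list of things; names that differ only in an ending like _2 or _b are one class to them, and where a whole thing is asked for, a point or a joint stands for the part that bears it (a point fixed in the world has none). Each returns a list of dicts, best first, with "confidence" (0 to 1); they miss things now and then, are a little off and sometimes report something else, mostly with a low value. They report only what shows in the picture. A call takes as long as a camera call. They do not tell look-alikes from the thing itself.
- r.spot_in(camera, thing): "xy" ([column, row] in pixels, amid what is visible of it).
The state is a dict: "time": time; "joint_positions": joint angles; "qd": joint speeds; "tau": joint torques, N m; "tcp_pos": TCP position; "tool_rot": TCP orientation; "force": force on the tool from outside, world axes, zero at the start; "ft_torque": the same for the moment, N m; "finger_gap": finger opening in m.
Only numpy, scipy, OpenCV 4.12 (cv2) and the standard library are available. Lean on these libraries where they do the work, as an engineer would, in place of code of your own. Each camera call takes 0.05 s, during which the arm holds its last target.

## Working session

There is one attempt and no reset: what is moved stays moved. The work goes in short steps, Python scripts to look and compute and a shell command to move; the robot and the scene stay as the last step left them, time stands still between calls to the robot, and variables do not carry over. Pictures are saved under pics/ and viewed, and the job is handed in when it is done.

```bash
ls; mkdir -p pics
python3 - <<'E'
from plant import r
import cv2,numpy as np
s=r.state();print({k:np.round(v,4).tolist() for k,v in s.items()})
for n in ("scene","top","wrist"):
    im,d=r.get_image(n);cv2.imwrite(f"pics/{n}0.png",im[:,:,::-1]);np.save(f"pics/{n}0.npy",d)
    c=r.get_calibration(n);print(n,{k:np.round(v,4).tolist() for k,v in c.items()})
print(r.state()['time'])
E
```

```text
pics
{'time': 0.0, 'joint_positions': [-1.1558, 0.1164, 1.4422, -0.0, 1.584, -0.0378], 'qd': [-0.0003, -0.0005, 0.0012, -0.0007, 0.0, 0.0015], 'tau': [-0.001, -72.1256, -62.2616, 0.078, 0.0238, -0.0002], 'tcp_pos': [0.2952, -0.6068, 0.2179], 'tool_rot': [-0.0005, 0.9745, 0.2245, -0.0001], 'force': [1.1526, -0.6247, -0.4733], 'ft_torque': [0.0155, 0.0289, 0.0257], 'finger_gap': 0.0929}
scene {'K': [[514.0432, 0.0, 321.6758], [0.0, 514.0432, 192.0908], [0.0, 0.0, 1.0]], 'R': [[0.7809, 0.6247, -0.0008], [0.4401, -0.5511, -0.709], [-0.4434, 0.5532, -0.7052]], 't': [-0.3898, -0.1148, 1.8669]}
top {'K': [[501.1315, 0.0, 317.0926], [0.0, 501.1315, 200.6187], [0.0, 0.0, 1.0]], 'R': [[0.023, -0.9996, 0.018], [-0.9969, -0.0243, -0.0755], [0.0759, -0.0162, -0.997]], 't': [-0.0058, 0.4775, 1.6127]}
wrist {'K': [[310.6397, 0.0, 319.9941], [0.0, 310.6397, 202.9509], [0.0, 0.0, 1.0]], 'mount': [[-0.0003, -0.9602, -0.2792, 0.0784], [1.0, -0.0005, 0.0004, -0.0011], [-0.0006, -0.2792, 0.9602, -0.1668], [0.0, 0.0, 0.0, 1.0]]}
0.15
```

View pics/scene0.png

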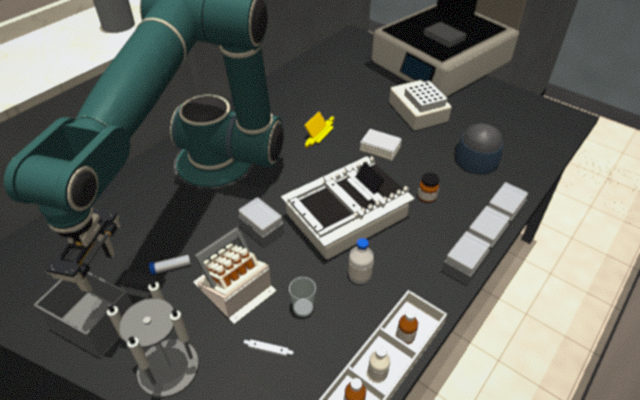

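View pics/top0.png

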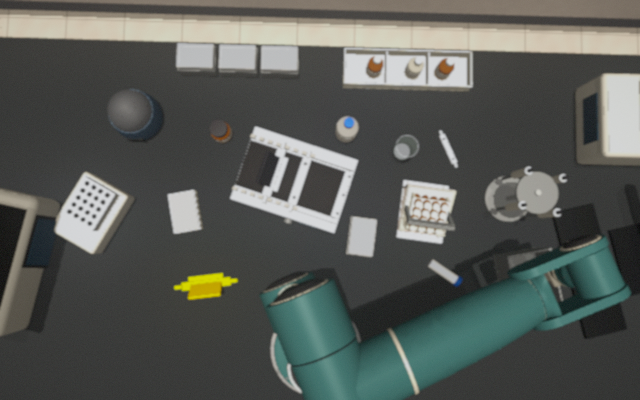

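View pics/wrist0.png

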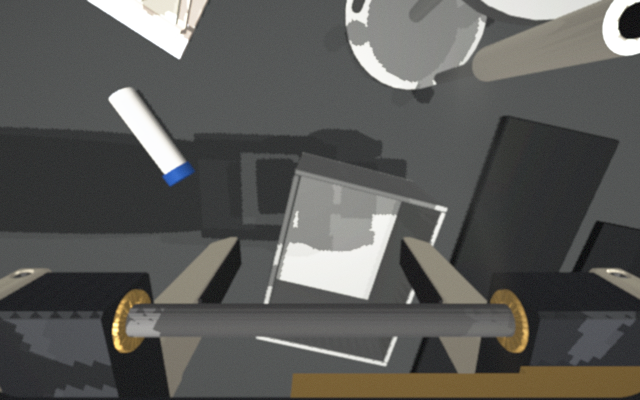

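Run:
```python
import cv2
a=cv2.imread('pics/top0.png')[110:250,210:370];cv2.imwrite('pics/tc.png',cv2.resize(a,None,fx=5,fy=4.2*5/4.2*0.85,interpolation=3))
a=cv2.imread('pics/scene0.png')[145:260,270:430];cv2.imwrite('pics/sc.png',cv2.resize(a,None,fx=5,fy=5,interpolation=3))
```

```text
(no output)
```

View pics/tc.png

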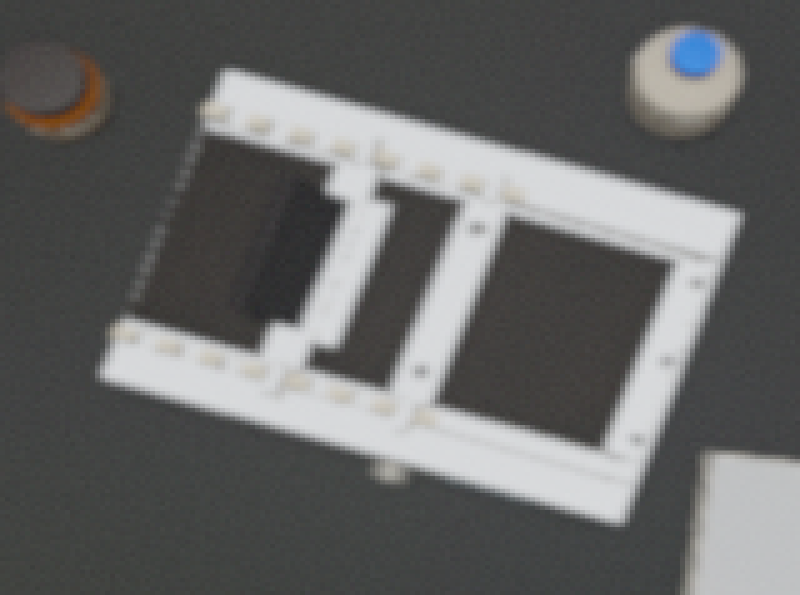

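View pics/sc.png

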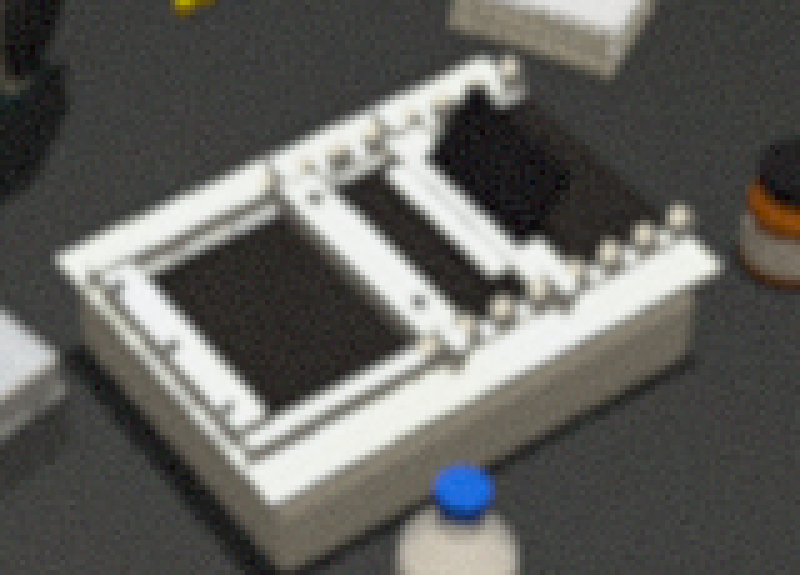

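```bash
cat > h.py <<'E'
import numpy as np,cv2
from plant import r
from scipy.spatial.transform import Rotation as Ro
def pts(n,im_d,pose=None):
    c=r.get_calibration(n);K=np.array(c['K']);v,u=np.mgrid[0:400,0:640]
    P=np.dstack([(u-K[0,2])/K[0,0]*im_d,(v-K[1,2])/K[1,1]*im_d,im_d])
    if n!='wrist': return (P-np.array(c['t']))@np.array(c['R'])
    M=np.array(c['mount']);P=P@M[:3,:3].T+M[:3,3]
    p,q=pose;R=Ro.from_quat([q[1],q[2],q[3],q[0]]).as_matrix()
    return P@R.T+p
def proj(n,X,pose=None):
    c=r.get_calibration(n);K=np.array(c['K']);X=np.atleast_2d(X)
    if n!='wrist': C=X@np.array(c['R']).T+np.array(c['t'])
    else:
        p,q=pose;R=Ro.from_quat([q[1],q[2],q[3],q[0]]).as_matrix()
        M=np.array(c['mount']);C=((X-p)@R-M[:3,3])@M[:3,:3]
    return np.c_[C[:,0]/C[:,2]*K[0,0]+K[0,2],C[:,1]/C[:,2]*K[1,1]+K[1,2]]
def snap(n,tag):
    s=r.state();im,d=r.get_image(n);cv2.imwrite(f'pics/{tag}.png',im[:,:,::-1]);np.savez(f'pics/{tag}.npz',d=d,p=s['tcp_pos'],q=s['tool_rot'])
    return im,d,(np.array(s['tcp_pos']),np.array(s['tool_rot']))
E
python3 - <<'E'
from h import *
d=np.load('pics/top0.npy');P=pts('top',d)
for u,v in [(260,130),(358,160),(338,230),(232,197),(320,190),(275,170),(300,180),(262,165),(430,212),(405,148),(347,128),(222,131),(205,285),(185,210),(362,236),(445,272)]:print((u,v),np.round(P[v,u],3))
m=(P[:,:,2]>.075)&(P[:,:,2]<.13)
m[:, :225]=0;m[:,372:]=0;m[:115]=0;m[245:]=0
cv2.imwrite('pics/m.png',m*255)
h=P[m][:,2];print(np.histogram(h,bins=np.arange(.075,.131,.005)))
hh=(m&(abs(P[:,:,2]-.09)<.012)).astype(np.uint8)
c=max(cv2.findContours(hh,0,1)[0],key=cv2.contourArea)
box=cv2.minAreaRect(P[c[:,0,1],c[:,0,0],:2].astype(np.float32));print(box)
E
```

```text
(260, 130) [0.69  0.191 0.09 ]
(358, 160) [ 0.617 -0.127 -0.   ]
(338, 230) [ 0.384 -0.066 -0.005]
(232, 197) [0.477 0.271 0.089]
(320, 190) [ 0.505 -0.002  0.091]
(275, 170) [0.562 0.139 0.106]
(300, 180) [0.533 0.061 0.105]
(262, 165) [0.57  0.175 0.156]
(430, 212) [ 0.444 -0.342  0.108]
(405, 148) [ 0.66  -0.281  0.01 ]
(347, 128) [ 0.695 -0.079  0.13 ]
(222, 131) [0.684 0.31  0.088]
(205, 285) [0.199 0.356 0.027]
(185, 210) [0.435 0.425 0.044]
(362, 236) [ 0.366 -0.136  0.081]
(445, 272) [ 0.256 -0.413  0.021]
(array([ 245, 1122, 2850, 2075,  518,  686,  815,  392,   93,   62,   53]), array([0.075, 0.08 , 0.085, 0.09 , 0.095, 0.1  , 0.105, 0.11 , 0.115,
       0.12 , 0.125, 0.13 ]))
((0.5388132929801941, 0.07942893356084824), (0.34128162264823914, 0.24086126685142517), 72.92743682861328)[ WARN:0@1.007] global loadsave.cpp:1063 imwrite_ Unsupported depth image for selected encoder is fallbacked to CV_8U.
```

```bash
python3 -m jog '[[0,0,-0.07,0,1],[0,0.03,-0.07,0,1],[0,0.05,-0.05,0,1],[0,0.07,-0.03,0,1],[0,0.07,0,0,1]]'
python3 - <<'E'
from h import *
s=r.state();print(np.round(s['joint_positions'],3),np.round(s['tool_rot'],4),s['tcp_pos'])
E
```

```text
time: 0.78
tcp_pos: [0.3678, -0.7561, 0.3951]
tool_rot: [0.002, 0.974, 0.224, 0.0]
force: [0.6, -0.7, 1.2]
finger_gap: 0.0929
[-1.148  0.539  0.634 -0.     1.965 -0.03 ] [1.800e-03 9.745e-01 2.245e-01 3.000e-04] [ 0.3678011  -0.75614059  0.39505646]
```

Run:
```python
import cv2
a=cv2.imread('pics/top0.png')[165:260,380:480];cv2.imwrite('pics/tr.png',cv2.resize(a,None,fx=6,fy=6,interpolation=3))
a=cv2.imread('pics/scene0.png')[215:330,180:290];cv2.imwrite('pics/sr.png',cv2.resize(a,None,fx=5,fy=5,interpolation=3))
```

```text
(no output)
```

View pics/tr.png

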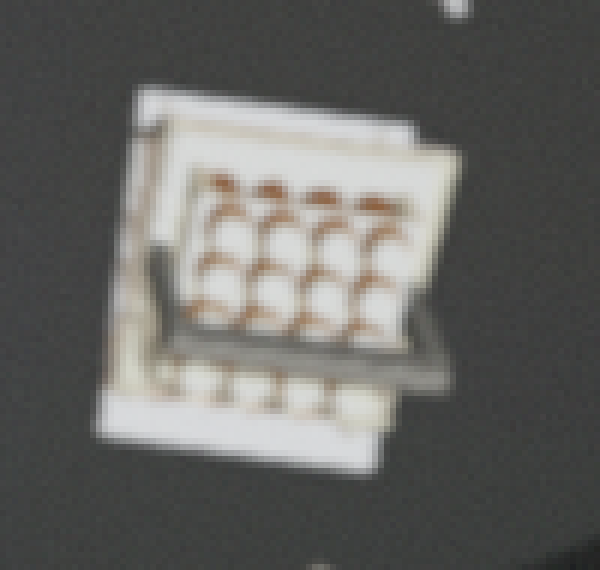

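View pics/sr.png

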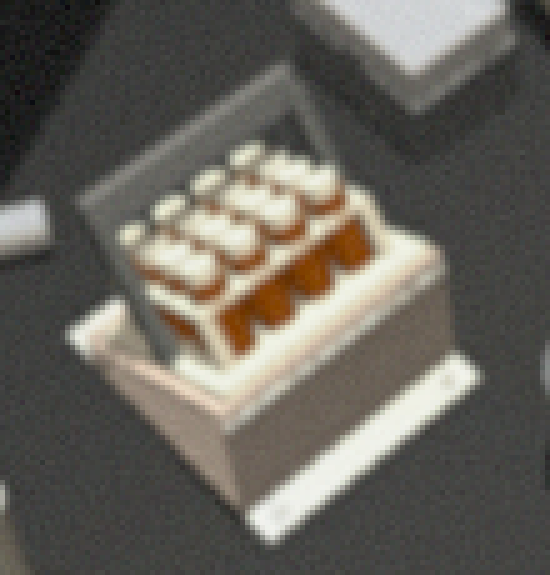

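```bash
python3 -m jog '[[0,0.07,0,0,1],[0,0.07,0,0,1],[0,0.07,0,0,1],[0,0.07,0,0,1]]'
python3 - <<'E'
from h import *
s=r.state();print(np.round(s['joint_positions'],3),np.round(s['tool_rot'],4),s['tcp_pos'])
E
python3 -m jog '[[0,0.0,0,0,1],[0,0,0,0,1]]'
python3 - <<'E'
from h import *
s=r.state();print(np.round(s['joint_positions'],3),np.round(s['tool_rot'],4),s['tcp_pos'])
E
```

```text
time: 1.27
tcp_pos: [0.4203, -0.8646, 0.3491]
tool_rot: [0.019, 0.974, 0.224, 0.004]
force: [-0.2, 0.1, -0.6]
finger_gap: 0.093
[-1.145e+00  9.540e-01  8.000e-02  2.000e-03  2.070e+00 -2.600e-02] [0.0185 0.9743 0.2244 0.0045] [ 0.42026034 -0.86455253  0.34911861]
time: 1.52
tcp_pos: [0.4192, -0.8622, 0.3639]
tool_rot: [0.027, 0.974, 0.224, 0.006]
force: [-0.4, 1.5, 0.7]
finger_gap: 0.0934
[-1.145e+00  9.430e-01  7.200e-02  2.000e-03  2.072e+00 -2.600e-02] [0.0266 0.9741 0.2244 0.0061] [ 0.41920879 -0.8621868   0.36389528]
```

```bash
python3 -m jog '[[0,-0.07,0,0,1],[0,-0.07,0,0,1],[0,0,0,0,1]]'
python3 - <<'E'
from h import *
s=r.state();print(np.round(s['joint_positions'],3),np.round(s['tool_rot'],4),s['tcp_pos'])
E
```

```text
time: 1.9
tcp_pos: [0.3969, -0.8167, 0.3686]
tool_rot: [0.027, 0.974, 0.224, 0.006]
force: [-0.3, -0.9, 1.2]
finger_gap: 0.0928
[-1.147  0.686  0.468  0.002  1.933 -0.028] [0.0267 0.9741 0.2244 0.0061] [ 0.39690653 -0.81669418  0.36858419]
```

```bash
cat > st.py <<'E'
from h import *
s=r.state();q=s['tool_rot'];R=Ro.from_quat([q[1],q[2],q[3],q[0]]).as_matrix();z=R[:,2]
print('t',round(s['time'],2),'q',np.round(s['joint_positions'],3),'p',np.round(s['tcp_pos'],4),'tilt',round(np.degrees(np.arccos(-z[2])),2),'az',round(np.degrees(np.arctan2(z[1],z[0])),1),'yaw_x',round(np.degrees(np.arctan2(R[1,0],R[0,0])),2),'F',np.round(s['force'],1),'gap',round(s['finger_gap'],4))
E
python3 -m jog '[[0,-0.07,0,0,1],[0,-0.07,0,0,1],[0,-0.07,0,0,1],[0,-0.07,0,0,1],[0,-0.07,0,0,1]]'>/dev/null;python3 st.py
python3 -m jog '[[0,-0.07,0,0,1],[0,-0.07,0,0,1],[0,-0.05,0,0,1]]'>/dev/null;python3 st.py
```

```text
t 2.52 q [-1.159  0.024  1.319  0.002  1.741 -0.041] p [ 0.2845 -0.5862  0.3561] tilt 3.29 az -64.3 yaw_x 25.94 F [-0.   0.1  1.1] gap 0.0929
t 2.9 q [-1.172 -0.309  1.629  0.003  1.763 -0.053] p [ 0.218  -0.4496  0.3485] tilt 3.33 az -64.4 yaw_x 25.94 F [0.4 0.4 0.7] gap 0.0932
```

```bash
python3 -m jog '[[0,-0.07,0,0,1],[0,-0.05,0,0,1],[0,-0.05,0,0,1]]'>/dev/null;python3 st.py
python3 -m jog '[[0,-0.05,0,0,1],[0,-0.03,0,0,1]]'>/dev/null;python3 st.py
```

```text
t 3.27 q [-1.193 -0.617  1.848  0.004  1.854 -0.074] p [ 0.1588 -0.3277  0.3411] tilt 3.31 az -64.4 yaw_x 25.94 F [-1.9 -0.6  1.3] gap 0.0927
t 3.52 q [-1.21  -0.771  1.932  0.005  1.922 -0.09 ] p [ 0.1307 -0.2699  0.338 ] tilt 3.36 az -64.6 yaw_x 25.94 F [-0.2 -0.1  0.2] gap 0.0934
```

```bash
python3 -m jog '[[0,-0.04,0,0,1],[0,-0.03,0,0,1],[0,0,0,0,1]]'>/dev/null;python3 st.py
```

```text
t 3.9 q [-1.22  -0.83   1.952  0.004  1.981 -0.1  ] p [ 0.1167 -0.2413  0.3412] tilt 2.21 az -64.7 yaw_x 25.94 F [ 0.1 -0.6  0.7] gap 0.093
```

```bash
python3 -m jog '[[0,-0.03,0,0,1],[0,0,0,0,1]]'>/dev/null;python3 st.py
python3 -m jog '[[0,-0.03,0,0,1],[0,0,0,0,1]]'>/dev/null;python3 st.py
```

```text
t 4.15 q [-1.221e+00 -8.300e-01  1.946e+00  2.000e-03  2.004e+00 -1.020e-01] p [ 0.1139 -0.2356  0.3447] tilt 1.21 az -64.3 yaw_x 25.95 F [-0.9 -0.8 -1.1] gap 0.093
t 4.4 q [-1.222e+00 -8.300e-01  1.937e+00  1.000e-03  2.028e+00 -1.030e-01] p [ 0.111  -0.2299  0.3499] tilt 0.34 az -63.3 yaw_x 25.94 F [-0.3  0.7  0.3] gap 0.0926
```

```bash
python3 -m jog '[[0,-0.01,0,0,1],[0,0.07,0,0,1],[0,0.07,0,0,1],[0,0.04,0,0,1]]'>/dev/null;python3 st.py
```

```text
t 4.9 q [-1.184 -0.492  1.755  0.     1.879 -0.066] p [ 0.174  -0.3593  0.3506] tilt 0.06 az 102.3 yaw_x 25.95 F [-1.   0.8  0.7] gap 0.0929
```

```bash
python3 -m jog '[[0.07,-0.03,0,0,1],[0.07,-0.03,0,0,1],[0.07,-0.03,0,0,1],[0.07,-0.03,0,0,1],[0.07,-0.03,0,0,1]]'>/dev/null;python3 st.py
python3 -m jog '[[0.07,-0.03,0.01,0,1],[0.07,-0.03,0.01,0,1],[0.07,-0.03,0.01,0,1],[0.07,-0.03,0.01,0,1]]'>/dev/null;python3 st.py
```

```text
t 5.53 q [-3.890e-01 -5.060e-01  1.762e+00 -1.000e-03  1.884e+00  7.280e-01] p [ 0.373  -0.1257  0.3516] tilt 0.07 az -47.2 yaw_x 25.95 F [ 1.1 -1.7 -0.2] gap 0.0932
t 6.03 q [ 6.300e-02 -1.960e-01  1.584e+00 -1.000e-03  1.753e+00  1.180e+00] p [0.5326 0.0587 0.319 ] tilt 0.06 az -63.9 yaw_x 25.97 F [ 0.8 -1.   0.5] gap 0.0933
```

Now turn +43° and look.

```bash
python3 -m jog '[[0,0,0,0.059,1],[0,0,0,0.06,1],[0,0,0,0.06,1],[0,0,0,0.06,1],[0,0,0,0,1]]'>/dev/null;python3 st.py
python3 -c "
from h import *
snap('wrist','w1'); snap('top','t1')"
```

```text
t 6.65 q [ 5.900e-02 -1.990e-01  1.586e+00 -1.000e-03  1.755e+00  1.924e+00] p [0.5316 0.0567 0.3192] tilt 0.04 az -90.9 yaw_x -16.85 F [-0.8 -0.7  0.4] gap 0.0931
```

View pics/w1.png

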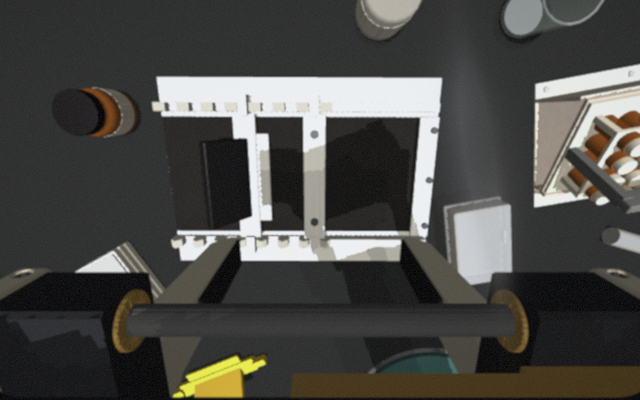

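```bash
cat > fit.py <<'E'
from h import *
import sys
z=np.load(f'pics/{sys.argv[1]}.npz');P=pts('wrist',z['d'],(z['p'],z['q']));im=cv2.imread(f'pics/{sys.argv[1]}.png').astype(int)
# spare: top at z .108 ; sample
c0=np.array([.5388,.0794]);th=np.radians(72.93);ex=np.array([np.cos(th),np.sin(th)]);ey=np.array([-ex[1],ex[0]])
D=P[:,:,:2]-c0;sx=D@ex;sy=D@ey;h=P[:,:,2]
m=(abs(h-.09)<.006)&(abs(sx)<.2)&(abs(sy)<.15)&(np.mgrid[0:400,0:640][0]<262)
print('plat',h[m].mean(),sx[m].min(),sx[m].max(),sy[m].min(),sy[m].max())
m=(abs(h-.108)<.006)&(sx>-.045)&(sx<.01)&(abs(sy)<.072)&(z['d']>0)
x,y=sx[m],sy[m];print('spare',m.sum(),h[m].mean(),np.percentile(x,[2,50,98]).round(4),np.percentile(y,[1,99]).round(4))
# centre line vs y
b=np.linspace(-.07,.07,15)
mid=[(np.percentile(x[(y>l)&(y<=u)],[3,97]).mean(),(l+u)/2) for l,u in zip(b[:-1],b[1:]) if ((y>l)&(y<=u)).sum()>5]
a=np.array(mid);k=np.polyfit(a[:,1],a[:,0],1);print('slope deg',np.degrees(k[0]),'x at y0',k[1]);print(a.round(4).tolist())
print('world',c0+k[1]*ex)
E
python3 fit.py w1
```

```text
plat 0.08994190779758883 -0.16666864833434789 0.17401513988009626 -0.11887074370447195 0.12132290076749346
spare 2406 0.10867087240482509 [-0.0273 -0.0143 -0.0023] [-0.0703  0.0705]
slope deg 0.13708046960411913 x at y0 -0.01465849915684689
[[-0.0149, -0.065], [-0.0149, -0.055], [-0.0149, -0.045], [-0.0148, -0.035], [-0.0148, -0.025], [-0.0148, -0.015], [-0.0142, -0.005], [-0.0141, 0.005], [-0.0147, 0.015], [-0.0147, 0.025], [-0.0147, 0.035], [-0.0146, 0.045], [-0.0146, 0.055], [-0.0146, 0.065]]
world [0.53449715 0.06538725]
```

```bash
python3 -m jog '[[0,0.009,0.07,0.002,0.5],[0,0,0.07,0,0.5],[0,0,0.05,0,0.5],[0,0,0,0,0.5]]'>/dev/null;python3 st.py
python3 -c "
from h import *
snap('wrist','w2')"; python3 fit.py w2
```

```text
t 7.25 q [ 4.600e-02 -1.800e-01  1.817e+00 -1.000e-03  1.508e+00  1.915e+00] p [0.5284 0.0497 0.1649] tilt 0.24 az -167.8 yaw_x -17.1 F [-0.7 -0.8  0.6] gap 0.0576
plat 0.08998440516885738 -0.16739794976600564 0.17392832082030316 -0.11851911240755722 0.04675187985220758
spare 6233 0.10879355261477552 [-0.0273 -0.0149 -0.0024] [-0.0712  0.0701]
slope deg 0.04890166206130464 x at y0 -0.0147695363498482
[[-0.0148, -0.065], [-0.0148, -0.055], [-0.0148, -0.045], [-0.0148, -0.035], [-0.0147, -0.025], [-0.015, -0.015], [-0.0147, -0.005], [-0.0147, 0.005], [-0.0146, 0.015], [-0.0152, 0.025], [-0.0145, 0.035], [-0.0145, 0.045], [-0.015, 0.055], [-0.0146, 0.065]]
world [0.53446455 0.06528111]
```

View pics/w2.png

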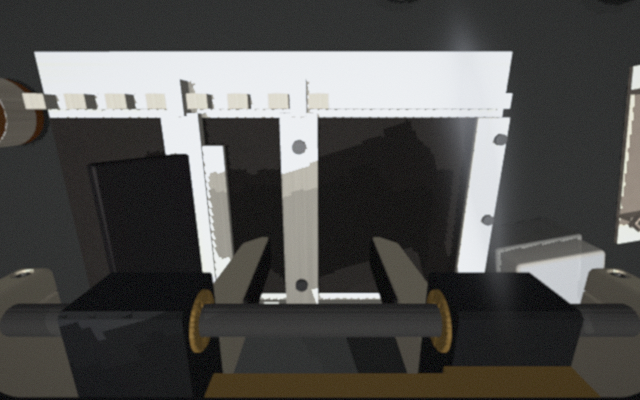

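```bash
python3 -m jog '[[0.001,0.019,0,0,0.5],[0,0,0.03,0,0.5],[0,0,0.02,0,0.5],[0,0,0,0,0.5]]'>/dev/null;python3 st.py
```

```text
t 7.8 q [ 1.800e-02 -1.710e-01  1.872e+00 -1.000e-03  1.441e+00  1.890e+00] p [0.5257 0.0346 0.1272] tilt 0.05 az -108.6 yaw_x -17.26 F [0.7 0.6 0.1] gap 0.0461
```

```bash
python3 -m jog '[[-0.001,-0.038,0,0,0.5],[0,0,0,0,0.5]]'>/dev/null;python3 st.py
python3 -c "
from h import *
snap('wrist','w3')"
```

```text
t 8.05 q [ 7.400e-02 -1.460e-01  1.847e+00 -1.000e-03  1.439e+00  1.945e+00] p [0.5348 0.0652 0.1285] tilt 0.1 az -16.3 yaw_x -17.17 F [-0.5 -0.5 -0.2] gap 0.0464
```

View pics/w3.png

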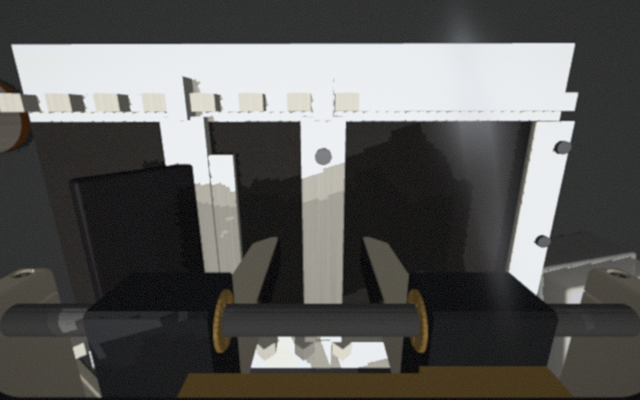

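```bash
python3 -m jog '[[0,0,0.03,0,0.5],[0,0,0.012,0,0.5],[0,0,0,0,0.2],[0,0,0,0,0.1],[0,0,0,0,0.1]]'>/dev/null;python3 st.py
```

```text
t 8.72 q [ 7.200e-02 -1.230e-01  1.884e+00 -1.000e-03  1.380e+00  1.945e+00] p [0.5345 0.0641 0.0947] tilt 0.1 az -27.4 yaw_x -17.27 F [-0.6 -1.1  3. ] gap 0.0259
```

```bash
python3 -m jog '[[0,0,-0.03,0,0.1],[0,0,-0.06,0,0.1],[0,0,-0.025,0,0.1],[0,0,0,0,0.1]]'>/dev/null;python3 st.py
python3 -m jog '[[0,-0.05,0,0,0.1],[0,-0.06,0,0,0.1],[0,-0.06,0,0,0.1],[0,-0.04,0,0,0.1],[0,0,0,0,0.1]]'>/dev/null;python3 st.py
```

```text
t 9.22 q [ 7.300e-02 -1.760e-01  1.778e+00 -1.000e-03  1.536e+00  1.945e+00] p [0.5346 0.0643 0.1866] tilt 0.14 az -13.0 yaw_x -17.26 F [ 0.1  0.4 -2.8] gap 0.026
t 9.85 q [ 3.290e-01  2.400e-02  1.597e+00 -1.000e-03  1.524e+00  2.200e+00] p [0.5835 0.2263 0.1827] tilt 0.19 az -150.2 yaw_x -17.15 F [-0.5 -0.8 -2.9] gap 0.0254
```

```bash
python3 -m jog '[[0.0015,0.002,0.04,0,0.1],[0,0,0.02,0,0.1],[0,0,0,0,0.1]]'>/dev/null;python3 st.py
python3 -c "
from h import *
snap('wrist','w4')"
```

```text
t 10.22 q [ 3.230e-01  4.300e-02  1.654e+00 -1.000e-03  1.448e+00  2.196e+00] p [0.5839 0.222  0.1359] tilt 0.16 az -144.1 yaw_x -17.3 F [ 0.2  1.3 -1.5] gap 0.0256
```

View pics/w4.png

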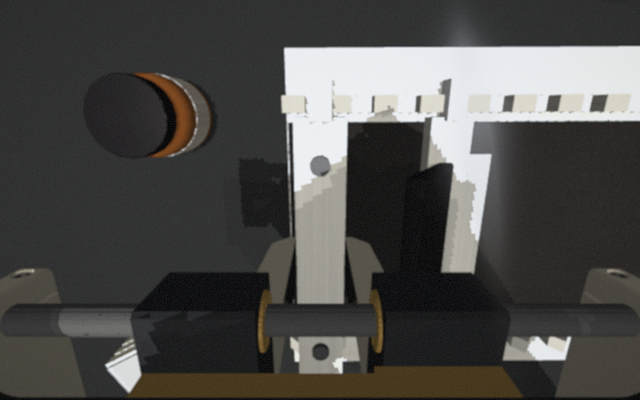

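```bash
python3 -m jog '[[0,-0.003,0,0,0.1],[0,0,0.02,0,0.1],[0,0,0.015,0,0.1],[0,0,0,0,0.1]]'>/dev/null;python3 st.py
```

```text
t 10.78 q [ 3.270e-01  6.400e-02  1.679e+00 -1.000e-03  1.401e+00  2.199e+00] p [0.5847 0.2249 0.108 ] tilt 0.13 az -140.5 yaw_x -17.26 F [-0.7 -1.1 -0.9] gap 0.0257
```

```bash
python3 -m jog '[[0,0,0.014,0,0.1],[0,0,0.002,0,0.1]]'>/dev/null;python3 st.py
```

```text
t 11.03 q [ 3.270e-01  7.200e-02  1.690e+00 -1.000e-03  1.380e+00  2.199e+00] p [0.5851 0.2249 0.096 ] tilt 0.06 az -114.2 yaw_x -17.27 F [-1.  -0.5 -2. ] gap 0.0257
```

```bash
python3 -m jog '[[0,0,0.001,0,0.1],[0,0,0,0,0.38],[0,0,0,0,0.38],[0,0,-0.04,0,0.38],[0,0,-0.07,0,0.38]]'>/dev/null;python3 st.py
python3 -m jog '[[0,0,-0.07,0,0.38],[0,0.03,0,0,0.38],[0,0,0,0,0.6]]'>/dev/null;python3 st.py
python3 -c "
from h import *
snap('wrist','w5')"
```

```text
t 11.65 q [ 3.270e-01  2.400e-02  1.595e+00 -1.000e-03  1.525e+00  2.199e+00] p [0.5846 0.2248 0.1835] tilt 0.18 az -145.9 yaw_x -17.26 F [0.6 0.7 0.2] gap 0.0353
t 12.03 q [ 2.940e-01 -2.600e-02  1.554e+00 -1.000e-03  1.613e+00  2.167e+00] p [0.578  0.2011 0.2402] tilt 0.07 az -32.0 yaw_x -17.32 F [ 0.4 -0.3 -1.3] gap 0.0413
```

View pics/w5.png

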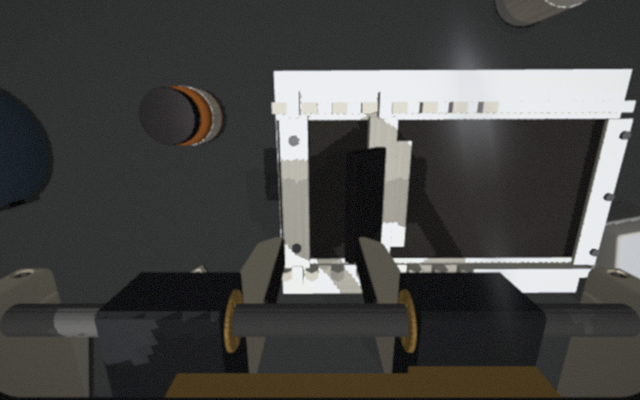

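Run:
```python
from h import *
z=np.load('pics/w5.npz');P=pts('wrist',z['d'],(z['p'],z['q']))
c0=np.array([.540,.082]);th=np.radians(72.85);ex=np.array([np.cos(th),np.sin(th)]);ey=np.array([-ex[1],ex[0]])
D=P[:,:,:2]-c0;sx=D@ex;sy=D@ey;h=P[:,:,2]
v=np.mgrid[0:400,0:640][0]<255
m=v&(abs(h-.108)<.008)&(sx>.125)&(sx<.175)&(abs(sy)<.076)
for a,b in [(-.07,-.05),(-.05,0),(0,.05),(.05,.07)]:
    k=m&(sy>a)&(sy<b); print(a,k.sum(),h[k].mean().round(4),np.percentile(sx[k],[3,97]).round(4))
m=v&(abs(h-.09)<.004)&(abs(sx)<.2)&(abs(sy)<.15)
print(np.percentile(h[m],50),sx[m].min(),sx[m].max(),sy[m].min(),sy[m].max())
# ledge top 17mm
m=v&(abs(h-.107)<.004)&(sx<-.13)
print('ledge',m.sum(),np.percentile(sx[m],[2,98]),np.percentile(sy[m],[2,98]))
m=v&(abs(h-.104)<.006)&(sx>.03)&(sx<.09)&(abs(sy)>.056)&(abs(sy)<.076)
print('clampbeam',m.sum(),h[m].mean(),np.percentile(sx[m],[2,98]))
```

```text
-0.07 606 0.1091 [0.1392 0.1639]
-0.05 1392 0.1085 [0.1389 0.1639]
0 1200 0.1085 [0.1392 0.1638]
0.05 307 0.1093 [0.1389 0.1631]
0.09022408364052378 -0.17059854389379786 0.1705627557019536 -0.1183203596947724 0.07417961249031771
ledge 3988 [-0.16406519 -0.13651741] [-0.08742437  0.06166961]
clampbeam 645 0.10467049707634278 [0.05320353 0.07943697]
```

```bash
python3 - <<'E'
from h import *
z=np.load('pics/t1.npz');P=pts('top',z['d'])
m=(P[:,:,2]>.15)&(P[:,:,2]<.25);m[:,:390]=0;m[:,475:]=0;m[:180]=0;m[250:]=0
Q=P[m];print(len(Q),Q.min(0),Q.max(0))
print(np.histogram(Q[:,2],np.arange(.15,.25,.01)))
hd=Q[Q[:,2]>.175]
b=cv2.minAreaRect(hd[:,:2].astype(np.float32));print(b,hd.mean(0))
c,V=np.linalg.eigh(np.cov(hd[:,:2].T));print(np.degrees(np.arctan2(V[1,1],V[0,1])))
E
python3 - <<'E'
import cv2
a=cv2.imread('pics/t1.png');cv2.imwrite('pics/t1c.png',cv2.resize(a[100:260,200:480],None,fx=2.8,fy=2.8,interpolation=3))
E
```

```text
238 [ 0.38905408 -0.40281986  0.1501711 ] [ 0.42185351 -0.26505467  0.16768088]
(array([192,  46,   0,   0,   0,   0,   0,   0,   0]), array([0.15, 0.16, 0.17, 0.18, 0.19, 0.2 , 0.21, 0.22, 0.23, 0.24]))
((0.0, 0.0), (0.0, 0.0), 0.0) [nan nan nan]
nan<stdin>:7: RuntimeWarning: Mean of empty slice.
  ret = um.true_divide(
  avg = a.mean(axis, **keepdims_kw)
<stdin>:8: RuntimeWarning: Degrees of freedom <= 0 for slice
  c *= np.true_divide(1, fact)
  c *= np.true_divide(1, fact)
```

View pics/t1c.png

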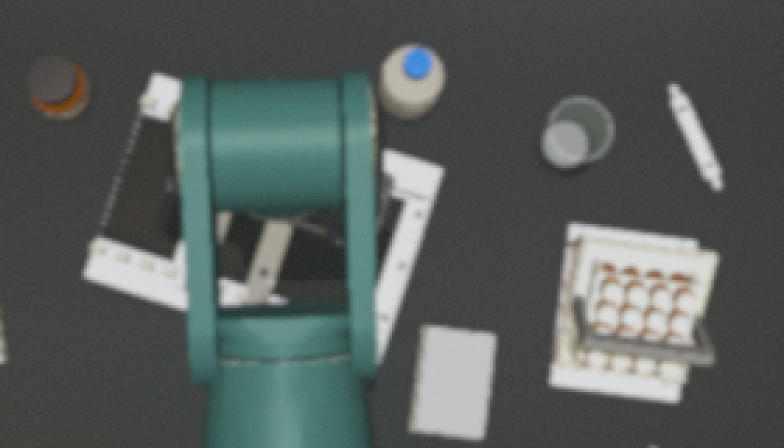

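Run:
```python
from h import *
z=np.load('pics/t1.npz');P=pts('top',z['d'])
m=(P[:,:,2]>.15)&(P[:,:,2]<.25);m[:,:390]=0;m[:,475:]=0;m[:180]=0;m[250:]=0
hd=P[m];print(hd.mean(0));b=cv2.minAreaRect(hd[:,:2].astype(np.float32));print(b)
c,V=np.linalg.eigh(np.cov(hd[:,:2].T));print(np.degrees(np.arctan2(V[1,1],V[0,1])))
```

```text
[ 0.40429763 -0.33249444  0.15679999]
((0.4054415225982666, -0.3334023654460907), (0.13814492523670197, 0.01840084046125412), 83.76801300048828)
83.25374512060448
```

```bash
python3 -m jog '[[0,0.06,-0.035,0,0.6],[0,0.06,-0.035,0,0.6],[0,0.07,0,0,0.6],[0,0.07,0,0,0.6],[0,0.07,0,0,0.6]]'>/dev/null;python3 st.py
python3 -m jog '[[0,0.07,0,0,0.6],[0,0.07,0,0,0.6],[0,0.07,0,0,0.6],[0,0.07,0,0,0.6],[0,0.07,0,0,0.6]]'>/dev/null;python3 st.py
python3 -m jog '[[0,0,0,0.059,0.6],[0,0,0,0.059,0.6],[0,0,0,0.059,0.6],[0,0,0,0.059,0.6],[0,0,0,0.059,0.6]]'>/dev/null;python3 st.py
python3 -m jog '[[0,0,0,0.059,0.6],[0,0,0,0.059,0.6],[0,0,0,0.028,0.6],[0,0,0,0,0.6]]'>/dev/null;python3 st.py
python3 -c "
from h import *
snap('wrist','w6')"
```

```text
t 12.7 q [-1.530e-01 -2.730e-01  1.686e+00 -1.000e-03  1.730e+00  1.719e+00] p [ 0.4991 -0.0511  0.2951] tilt 0.05 az -150.4 yaw_x -17.24 F [0.4 0.7 0.1] gap 0.0558
t 13.32 q [-0.702 -0.224  1.645  0.     1.72   1.17 ] p [ 0.416  -0.3187  0.2952] tilt 0.03 az 139.1 yaw_x -17.27 F [0.7 1.3 0.7] gap 0.0557
t 13.95 q [-0.699 -0.224  1.646 -0.     1.721  2.106] p [ 0.4169 -0.3171  0.2951] tilt 0.05 az 145.3 yaw_x -70.71 F [-0.  -0.1 -0.3] gap 0.0557
t 14.45 q [-0.699 -0.224  1.646 -0.     1.721  2.558] p [ 0.4168 -0.3171  0.2953] tilt 0.04 az 151.3 yaw_x -96.6 F [-0.3  0.7 -0.4] gap 0.0559
```

View pics/w6.png

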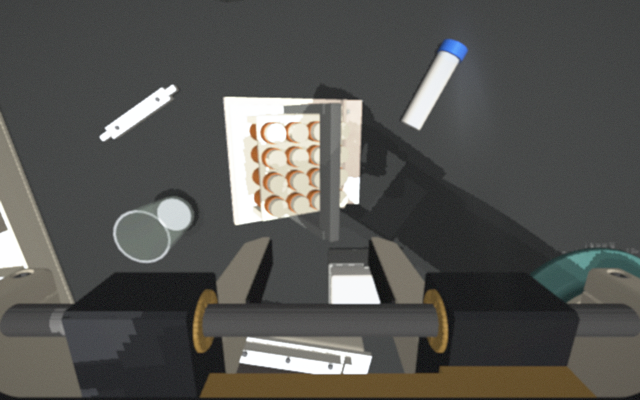

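```bash
cat > hd.py <<'E'
from h import *
import sys
z=np.load(f'pics/{sys.argv[1]}.npz');P=pts('wrist',z['d'],(z['p'],z['q']))
m=(P[:,:,2]>.135)&(P[:,:,2]<.2)&(P[:,:,0]>.3)&(P[:,:,0]<.5)&(P[:,:,1]<-.2)&(P[:,:,1]>-.5)
m&=(np.mgrid[0:400,0:640][0]<245)
hd=P[m];print(len(hd),hd.min(0),hd.max(0))
top=hd[hd[:,2]>hd[:,2].max()-.03]
print(np.histogram(hd[:,2],np.arange(.135,.2,.005)))
c,V=np.linalg.eigh(np.cov(top[:,:2].T));v=V[:,1];print('az',np.degrees(np.arctan2(v[1],v[0])))
n=np.array([np.sin(np.radians(83.5)),-np.cos(np.radians(83.5))]);s=np.array([-n[1],n[0]])
u=hd[:,:2]@n;w=hd[:,:2]@s
for a in np.arange(.135,.175,.004):
    k=(hd[:,2]>a)&(hd[:,2]<a+.004)
    if k.sum()>5:print(round(a,3),k.sum(),np.percentile(u[k],[3,50,97]).round(4),np.percentile(w[k],[1,99]).round(4))
print('n',n,'s',s,'tcp u,w',z['p'][:2]@n,z['p'][:2]@s)
E
python3 hd.py w6
```

```text
3654 [ 0.38829431 -0.40303191  0.13501226] [ 0.47656192 -0.26222147  0.16215952]
(array([ 721,  299,  376,  495, 1470,  293,    0,    0,    0,    0,    0,
          0]), array([0.135, 0.14 , 0.145, 0.15 , 0.155, 0.16 , 0.165, 0.17 , 0.175,
       0.18 , 0.185, 0.19 , 0.195]))
az 82.60986907063216
0.135 623 [0.4559 0.4986 0.506 ] [-0.3514 -0.2185]
0.139 240 [0.4509 0.4546 0.5042] [-0.3525 -0.2154]
0.143 299 [0.448  0.45   0.4524] [-0.3524 -0.216 ]
0.147 327 [0.4459 0.447  0.4501] [-0.3532 -0.2146]
0.151 402 [0.4308 0.4449 0.448 ] [-0.353  -0.2164]
0.155 1116 [0.4311 0.4353 0.4438] [-0.3528 -0.2163]
0.159 647 [0.4357 0.4391 0.4415] [-0.352  -0.2175]
n [ 0.99357186 -0.11320321] s [0.11320321 0.99357186] tcp u,w 0.4500383242364018 -0.2678326089308426
```

```bash
python3 -m jog '[[0.021,0.01,0,0,0.4],[0,0,0.06,0,0.4],[0,0,0.06,0,0.4],[0,0,0.03,0,0.4],[0,0,0,0,0.4]]'>/dev/null;python3 st.py
python3 -c "
from h import *
snap('wrist','w7')"
```

```text
t 15.12 q [-0.736 -0.198  1.817 -0.     1.525  2.521] p [ 0.4059 -0.3332  0.1747] tilt 0.13 az 146.2 yaw_x -96.61 F [0.7 0.2 0.4] gap 0.0373
```

View pics/w7.png

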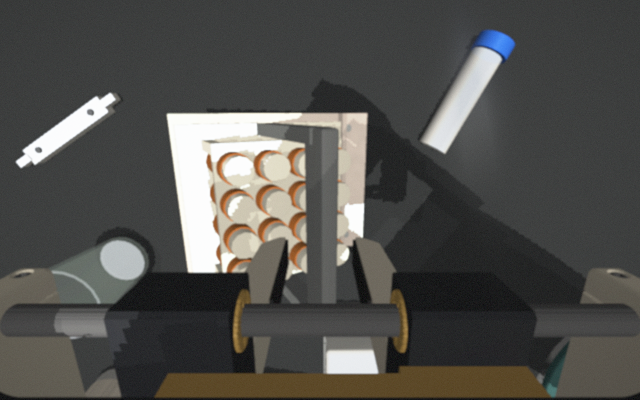

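```bash
python3 hd.py w7
```

```text
5327 [ 0.37298581 -0.40291353  0.13500715] [ 0.47220747 -0.32358689  0.18730485]
(array([1048,  367,  491,  635, 2043,  426,    0,    1,   98,  150,   68,
          0]), array([0.135, 0.14 , 0.145, 0.15 , 0.155, 0.16 , 0.165, 0.17 , 0.175,
       0.18 , 0.185, 0.19 , 0.195]))
az 81.47796920204124
0.135 906 [0.4562 0.498  0.5052] [-0.3522 -0.2719]
0.139 308 [0.4422 0.4776 0.5039] [-0.3537 -0.2739]
0.143 392 [0.448  0.4496 0.4521] [-0.3532 -0.2759]
0.147 427 [0.4457 0.4472 0.45  ] [-0.3534 -0.2775]
0.151 508 [0.4306 0.4447 0.4475] [-0.3536 -0.2797]
0.155 1534 [0.4308 0.4348 0.4434] [-0.3532 -0.2812]
0.159 935 [0.4355 0.4385 0.4414] [-0.3523 -0.2823]
n [ 0.99357186 -0.11320321] s [0.11320321 0.99357186] tcp u,w 0.4409977189886555 -0.2851526648280789
```

```bash
python3 -m jog '[[0,0,0.03,0,0.4],[0,0,0.02,0,0.38],[0,0,0,0,0.38]]'>/dev/null;python3 st.py
python3 -m jog '[[0,0,0,0,0.25],[0,0,0,0,0.1],[0,0,0,0,0.1]]'>/dev/null;python3 st.py
```

```text
t 15.55 q [-0.735 -0.179  1.864 -0.     1.457  2.523] p [ 0.4067 -0.3331  0.1361] tilt 0.01 az -157.5 yaw_x -96.64 F [ 0.2  0.3 -0.1] gap 0.0353
t 15.93 q [-7.350e-01 -1.810e-01  1.863e+00 -2.000e-03  1.460e+00  2.523e+00] p [ 0.4058 -0.3333  0.1374] tilt 0.13 az -152.3 yaw_x -96.66 F [-15.7   2.4   8.5] gap 0.0201
```

```bash
python3 -m jog '[[0,0,-0.012,0,0.05],[0,0,-0.012,0,0.05],[0,0,-0.02,0,0.05]]'>/dev/null;python3 st.py
python3 -m jog '[[0,0,-0.03,0,0.05],[0,0,-0.04,0,0.05],[0,0,-0.04,0,0.05],[0,0,0,0,0.05]]'>/dev/null;python3 st.py
python3 -c "
from h import *
snap('wrist','w8');snap('scene','s8')"
```

```text
t 16.3 q [-0.734 -0.198  1.821 -0.     1.518  2.523] p [ 0.4068 -0.3329  0.1723] tilt 0.02 az -84.8 yaw_x -96.64 F [-5.3 -0.6 -6.2] gap 0.0123
t 16.8 q [-0.734 -0.221  1.696 -0.     1.662  2.523] p [ 0.4073 -0.3334  0.2622] tilt 0.27 az -45.3 yaw_x -96.64 F [ 0.6 -0.  -5.5] gap 0.012
```

View pics/w8.png

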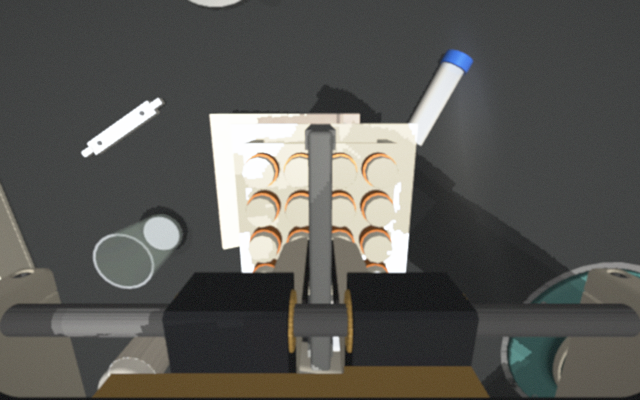

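View pics/s8.png

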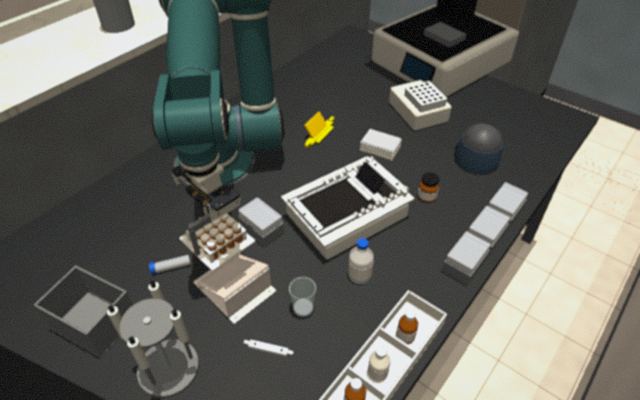

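Run:
```python
from h import *
z=np.load('pics/w8.npz');P=pts('wrist',z['d'],(z['p'],z['q']))
print(z['p'])
R=Ro.from_quat(np.r_[z['q'][1:],z['q'][0]]).as_matrix()
T=(P-z['p'])@R  # tool frame
v=np.mgrid[0:400,0:640][0]
def st(m,n):
    t=T[m];print(n,m.sum(),'tool x',np.percentile(t[:,0],[1,99]).round(4),'y',np.percentile(t[:,1],[2,50,98]).round(4),'world z',np.percentile(P[m][:,2],[5,50,95]).round(4))
valid=z['d']>0
m=valid&(v<235)&(abs(T[:,:,1])<.012)&(P[:,:,2]>.25)
st(m,'handle')
for a,b in [(130,160),(160,190),(190,230)]:
  st(m&(v>=a)&(v<b),(a,b))
# plate z
for (u,vv) in [(410,150),(410,200),(405,250),(245,150),(243,250),(318,125)]:print((u,vv),T[vv,u].round(4),P[vv,u].round(4))
m=valid&(v<262)&(P[:,:,2]>.135)&(P[:,:,2]<.18)&(abs(T[:,:,1])<.1)
st(m,'plate');h=np.histogram(P[m][:,2],np.arange(.135,.18,.003));print(h)
```

```text
[ 0.40733715 -0.33343346  0.26221414]
handle 2712 tool x [0.0167 0.0685] y [-0.0072 -0.0004  0.0062] world z [0.2677 0.2792 0.2803]
(130, 160) 869 tool x [0.0551 0.0685] y [-0.0081 -0.0004  0.0072] world z [0.2672 0.2791 0.2803]
(160, 190) 720 tool x [0.0401 0.0546] y [-0.0059 -0.0002  0.0055] world z [0.278  0.2793 0.2804]
(190, 230) 948 tool x [0.0189 0.0398] y [-0.0061 -0.0005  0.0056] world z [0.2778 0.2792 0.2804]
(410, 150) [0.0471 0.0737 0.0896] [ 0.329  -0.372   0.1725]
(410, 200) [0.0045 0.0773 0.0901] [ 0.3304 -0.3292  0.1718]
(405, 250) [-0.0422  0.0764  0.0898] [ 0.3366 -0.283   0.172 ]
(245, 150) [ 0.0514 -0.0527  0.0531] [ 0.4539 -0.3907  0.2094]
(243, 250) [-0.0421 -0.0693  0.0896] [ 0.4814 -0.3     0.1728]
(318, 125) [ 0.0685 -0.0014  0.0516] [ 0.401  -0.4018  0.2108]
plate 6187 tool x [-0.0513  0.0685] y [-0.0718  0.0307  0.0767] world z [0.171  0.1723 0.1736]
(array([   0,    0,    0,    0,    0,    0,    0,    0,    0,    0,   18,
        321, 5752,   77]), array([0.135, 0.138, 0.141, 0.144, 0.147, 0.15 , 0.153, 0.156, 0.159,
       0.162, 0.165, 0.168, 0.171, 0.174, 0.177]))
```

```bash
python3 -m jog '[[0,0,-0.03,-0.03,0.05],[0,0,-0.02,-0.059,0.05],[0,0,0,-0.059,0.05],[0,0,0,-0.059,0.05],[0,0,0,-0.059,0.05]]'>/dev/null;python3 st.py
python3 -m jog '[[0,0,0,-0.059,0.05],[0,0,0,-0.059,0.05],[0,0,0,-0.04,0.05],[0,0,0,-0.018,0.05],[0,0,0,0,0.05]]'>/dev/null;python3 st.py
```

```text
t 17.52 q [-0.734 -0.22   1.638 -0.     1.725  1.681] p [ 0.4066 -0.3327  0.2975] tilt 0.11 az 144.5 yaw_x -48.41 F [ 0.5 -0.7 -4.9] gap 0.0113
t 18.15 q [-0.734 -0.22   1.638 -0.     1.725  1.135] p [ 0.4066 -0.3328  0.2979] tilt 0.09 az 146.9 yaw_x -17.11 F [-0.9  0.6 -5.7] gap 0.0118
```

```bash
python3 -m jog '[[0,-0.04,0,0,0.05],[0,-0.06,0,0,0.05],[0,-0.065,0,0,0.05],[0,-0.065,0,0,0.05],[0,-0.065,0,0,0.05]]'>/dev/null;python3 st.py
python3 -m jog '[[0,-0.065,0,0,0.05],[0,-0.06,0,0,0.05],[0,-0.04,0,0,0.05],[0.004,-0.02,0,0,0.05],[0,0,0,0,0.05]]'>/dev/null;python3 st.py
```

```text
t 18.77 q [-2.700e-01 -3.050e-01  1.705e+00 -1.000e-03  1.741e+00  1.600e+00] p [ 0.4762 -0.1057  0.2986] tilt 0.03 az -124.2 yaw_x -17.2 F [ 0.2 -0.3 -5. ] gap 0.012
t 19.4 q [ 1.600e-02 -2.230e-01  1.640e+00 -1.000e-03  1.726e+00  1.885e+00] p [0.5229 0.0335 0.2985] tilt 0.07 az -132.4 yaw_x -17.07 F [-0.2  0.2 -5.5] gap 0.0117
```

```bash
python3 -m jog '[[0.003,-0.002,0.04,0,0.05],[0,0,0.04,0,0.05],[0,0,0.03,0,0.05],[0,0,0,0,0.05]]'>/dev/null;python3 st.py
python3 -c "
from h import *
snap('wrist','w9')"
```

```text
t 19.9 q [ 1.500e-02 -2.090e-01  1.770e+00 -1.000e-03  1.583e+00  1.885e+00] p [0.5246 0.0329 0.2096] tilt 0.17 az -159.4 yaw_x -17.18 F [-0.1  0.5 -4.4] gap 0.0119
```

View pics/w9.png

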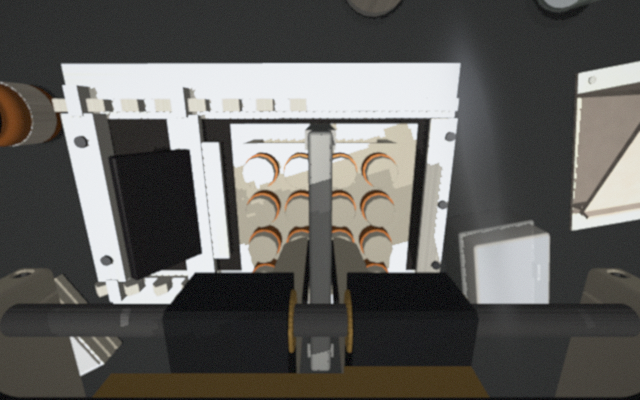

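```bash
python3 -m jog '[[0,0,0.015,0,0.05],[0,0,0.01,0,0.05],[0,0,0,0,0.05]]'>/dev/null;python3 st.py
python3 -m jog '[[0,0,0.004,0,0.05],[0,0,0,0,0.05]]'>/dev/null;python3 st.py
```

```text
t 20.32 q [ 1.600e-02 -2.030e-01  1.795e+00 -1.000e-03  1.550e+00  1.885e+00] p [0.5253 0.0338 0.1908] tilt 0.05 az -121.7 yaw_x -17.09 F [-0.1 -0.8 -6.1] gap 0.0116
t 20.57 q [ 1.600e-02 -2.020e-01  1.798e+00 -1.000e-03  1.544e+00  1.885e+00] p [0.5255 0.0339 0.1882] tilt 0.05 az -55.3 yaw_x -17.08 F [ 0.8  0.2 -5.6] gap 0.0115
```

```bash
python3 -m jog '[[0,0.012,0,0,0.05],[0,0.012,0,0,0.05],[0,0.004,0,0,0.05],[0,0,0,0,0.05]]'>/dev/null;python3 st.py
python3 -m jog '[[0,0,0.004,0,0.05],[0,0,0,0,0.05]]'>/dev/null;python3 st.py
```

```text
t 21.07 q [-2.500e-02 -2.190e-01  1.813e+00 -1.000e-03  1.547e+00  1.844e+00] p [0.5189 0.0121 0.1883] tilt 0.06 az -42.4 yaw_x -17.12 F [ 0.1  0.1 -5.1] gap 0.0118
t 21.32 q [-2.400e-02 -2.180e-01  1.817e+00 -1.000e-03  1.542e+00  1.844e+00] p [0.5192 0.0125 0.1856] tilt 0.1 az -32.3 yaw_x -17.07 F [-0.4 -1.1  1.8] gap 0.0118
```

```bash
python3 -m jog '[[0,0,0,0,0.32],[0,0,0,0,0.32],[0,0,0.006,0,0.32],[0,0.015,0,0,0.32],[0,0,0,0,0.32]]'>/dev/null;python3 st.py
python3 -m jog '[[0,0.012,0,0,0.32],[0,0.01,0,0,0.32],[0,0,0,0,0.32]]'>/dev/null;python3 st.py
python3 -c "
from h import *
snap('wrist','w10');snap('scene','s10')"
```

```text
t 21.95 q [-4.900e-02 -2.250e-01  1.831e+00 -1.000e-03  1.535e+00  1.821e+00] p [5.152e-01 2.000e-04 1.802e-01] tilt 0.06 az -65.5 yaw_x -17.13 F [-1.1  0.5 -0. ] gap 0.0299
t 22.32 q [-8.100e-02 -2.370e-01  1.839e+00  1.000e-03  1.537e+00  1.788e+00] p [ 0.5107 -0.0158  0.1812] tilt 0.16 az 13.6 yaw_x -17.09 F [3.  6.8 4. ] gap 0.03
```

View pics/w10.png

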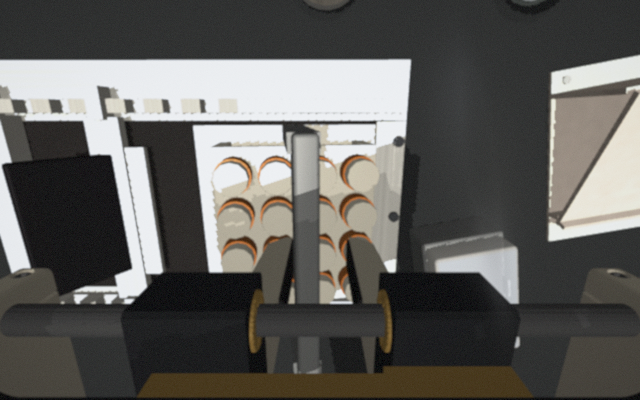

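```bash
python3 -m jog '[[0,0.01,0,0,0.32],[0,0.01,0,0,0.32],[0,0,0,0,0.32]]'>/dev/null;python3 st.py
cat > rt.py <<'E'
from h import *
import sys
s,_,_=None,None,None
tag=sys.argv[1]
im,d,(p,q)=snap('wrist',tag);P=pts('wrist',d,(p,q))
c0=np.array([.540,.082]);th=np.radians(72.85);ex=np.array([np.cos(th),np.sin(th)]);ey=np.array([-ex[1],ex[0]])
D=P[:,:,:2]-c0;sx=D@ex;sy=D@ey;h=P[:,:,2];v,u=np.mgrid[0:400,0:640]
# far-edge strip of the plate beyond the vials: sy<-.058
m=(d>0)&(v<200)&(sy<-.060)&(sy>-.069)&(sx>-.17)&(sx<.03)
for a in np.arange(-.165,.03,.015):
    k=m&(sx>a)&(sx<a+.015)
    if k.sum()>8: print(round(a+.0075,3),k.sum(),np.percentile(h[k],[10,50,90]).round(4))
E
python3 rt.py w11
```

```text
t 22.8 q [-0.112 -0.246  1.848 -0.     1.539  1.757] p [ 0.5057 -0.0313  0.1807] tilt 0.09 az -8.2 yaw_x -17.11 F [2.  5.5 1.5] gap 0.0298
-0.158 239 [0.1069 0.1077 0.1095]
-0.143 238 [0.1002 0.1044 0.1081]
-0.128 234 [0.1024 0.1046 0.1063]
-0.113 842 [0.1116 0.2204 0.222 ]
-0.098 397 [0.1739 0.1989 0.2117]
-0.083 155 [0.1286 0.1485 0.1656]
-0.068 289 [0.1213 0.1233 0.1254]
-0.053 319 [0.1259 0.1282 0.1302]
-0.038 338 [0.1309 0.1328 0.1347]
-0.023 360 [0.1352 0.1375 0.1397]
-0.008 52 [0.0901 0.1394 0.1407]
0.007 74 [0.0901 0.0908 0.0917]
0.022 219 [0.0897 0.0907 0.0916]
```

View pics/w11.png

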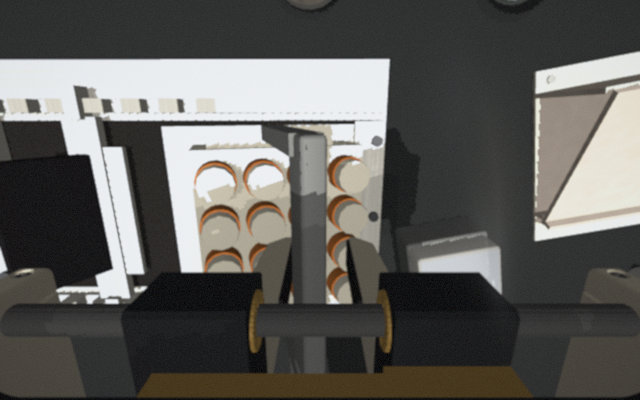

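```bash
python3 -m jog '[[0,0.006,0,0,0.32],[0,0,0,0,0.32]]'>/dev/null;python3 st.py
python3 rt.py w12
python3 - <<'E'
from h import *
z=np.load('pics/w12.npz');P=pts('wrist',z['d'],(z['p'],z['q']))
c0=np.array([.540,.082]);th=np.radians(72.85);ex=np.array([np.cos(th),np.sin(th)])
for u in range(150,200,5):print(u,((P[200,u,:2]-c0)@ex).round(4),P[200,u,2].round(4))
E
```

```text
t 23.1 q [-0.121 -0.248  1.85  -0.     1.539  1.748] p [ 0.5042 -0.0356  0.1803] tilt 0.05 az -33.6 yaw_x -17.09 F [1.6 5.  2.6] gap 0.03
-0.158 233 [0.1067 0.1076 0.1089]
-0.143 236 [0.1006 0.1062 0.1082]
-0.128 457 [0.104  0.2205 0.2224]
-0.113 784 [0.2054 0.2208 0.2239]
-0.098 316 [0.168  0.1869 0.2017]
-0.083 171 [0.1254 0.1447 0.1601]
-0.068 312 [0.1251 0.1275 0.1297]
-0.053 341 [0.1309 0.133  0.1352]
-0.038 367 [0.1361 0.1385 0.1407]
-0.023 374 [0.1413 0.1437 0.1458]
-0.008 19 [0.0896 0.0905 0.091 ]
0.007 39 [0.0898 0.0906 0.0916]
0.022 201 [0.0897 0.0906 0.0916]
150 0.0243 0.0901
155 0.0198 0.0906
160 0.016 0.0895
165 -0.0177 0.1463
170 -0.0196 0.1435
175 -0.0234 0.1442
180 -0.0259 0.1424
185 -0.029 0.1415
190 -0.0465 0.1741
195 -0.0491 0.1735
```

```bash
python3 -m jog '[[0,-0.01,0,0,0.32],[0,-0.012,0,0,0.32],[0,-0.012,0,0,0.32],[0,-0.01,0,0,0.32],[0,0,0,0,0.32]]'>/dev/null;python3 st.py
python3 rt.py w13
python3 - <<'E'
from h import *
z=np.load('pics/w13.npz');P=pts('wrist',z['d'],(z['p'],z['q']))
c0=np.array([.540,.082]);th=np.radians(72.85);ex=np.array([np.cos(th),np.sin(th)]);D=P[:,:,:2]-c0
for v in (140,170,200):
  sx=D[v]@ex;k=(abs(P[v,:,2]-.095)<.0025)&(sx>-.03)&(sx<.03);print(v,sx[k].max(),sx[k].min())
E
```

```text
t 23.77 q [-5.200e-02 -2.260e-01  1.832e+00 -1.000e-03  1.536e+00  1.816e+00] p [ 0.5146 -0.0017  0.1803] tilt 0.07 az -70.2 yaw_x -17.04 F [ 0.2  0.8 -0.4] gap 0.0297
-0.158 233 [0.1069 0.1077 0.1091]
-0.143 276 [0.095  0.0969 0.1081]
-0.128 227 [0.0948 0.0957 0.0965]
-0.113 229 [0.0947 0.0957 0.0966]
-0.098 228 [0.0949 0.0957 0.0964]
-0.083 553 [0.1901 0.2023 0.2033]
-0.068 176 [0.0955 0.1911 0.2028]
-0.053 227 [0.0949 0.0957 0.0966]
-0.038 224 [0.0947 0.0958 0.0967]
-0.023 232 [0.0947 0.0957 0.0965]
-0.008 190 [0.0903 0.0952 0.0964]
0.007 206 [0.0898 0.0906 0.0916]
0.022 205 [0.0898 0.0908 0.0916]
140 0.002274436185549101 -0.020857302662334282
170 -0.0071371343659040005 -0.010651860802715506
200 -0.007752642522754045 -0.014258227498559916
```

View pics/w13.png

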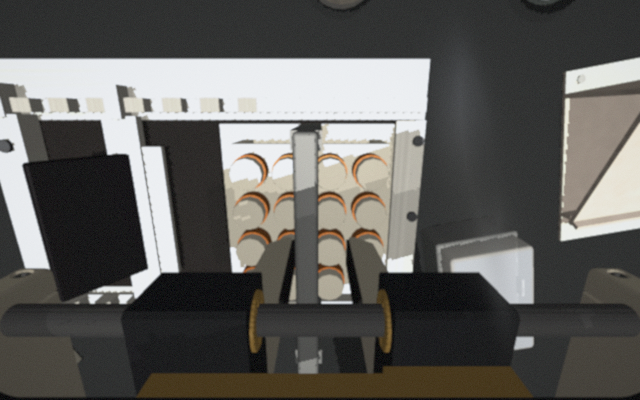

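```bash
python3 -m jog '[[0,0,-0.05,0,0.32],[0,0,-0.05,0,0.32],[-0.04,-0.06,0,0,0.5],[-0.04,-0.065,0,0,0.55],[-0.003,-0.06,0,0,0.55]]'>/dev/null;python3 st.py
python3 -m jog '[[0,0,0,0,0.55]]'>/dev/null;python3 st.py; python3 -c "
from h import *
snap('wrist','w14')"
```

```text
t 24.45 q [ 2.660e-01 -2.360e-01  1.710e+00 -1.000e-03  1.665e+00  2.135e+00] p [0.4936 0.1604 0.2611] tilt 0.14 az -12.4 yaw_x -17.08 F [ 1.2 -1.   0.3] gap 0.0504
t 24.57 q [ 2.660e-01 -2.320e-01  1.709e+00 -1.000e-03  1.665e+00  2.132e+00] p [0.4944 0.1609 0.2599] tilt 0.05 az -73.8 yaw_x -16.92 F [-0.7 -0.2  0.4] gap 0.0513
```

View pics/w14.png

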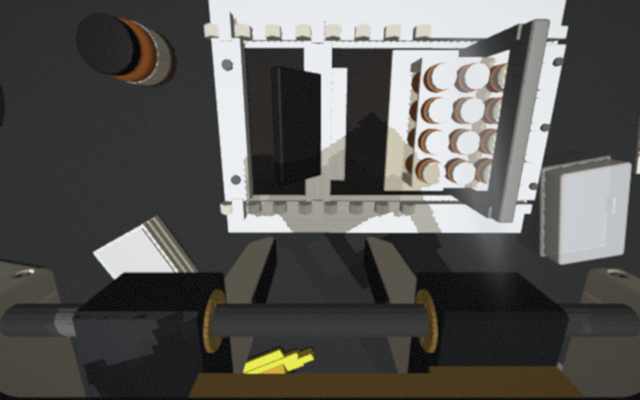

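```bash
cat > cl.py <<'E'
from h import *
import sys
z=np.load(f'pics/{sys.argv[1]}.npz');P=pts('wrist',z['d'],(z['p'],z['q']))
c0=np.array([.540,.082]);th=np.radians(72.85);ex=np.array([np.cos(th),np.sin(th)]);ey=np.array([-ex[1],ex[0]])
D=P[:,:,:2]-c0;sx=D@ex;sy=D@ey;h=P[:,:,2];v,u=np.mgrid[0:400,0:640]
t=z['p'][:2]-c0;print('tcp s',(t@ex).round(4),(t@ey).round(4),z['p'][2])
lo,hi=(float(a) for a in sys.argv[2:4]);xl,xh=(float(a) for a in sys.argv[4:6])
k=(z['d']>0)&(v<235)&(abs(sy)<.13)
m=k&(h>lo)&(h<hi)&(sx>xl)&(sx<xh)
b=np.arange(-.11,.11,.01)
for a in b:
    q=m&(sy>a)&(sy<=a+.01)
    if q.sum()>6: print(round(a+.005,3),q.sum(),'x',np.percentile(sx[q],[3,97]).round(4),'z',np.percentile(h[q],[5,50,95]).round(4))
m=k&(h>.084)&(h<.0945);print('plat y',sy[m].min(),sy[m].max(),'x',sx[m].min(),sx[m].max())
E
python3 cl.py w14 .099 .109 .035 .095
```

```text
tcp s 0.062 0.0668 0.25993790076428347
-0.095 23 x [0.0618 0.0697] z [0.1081 0.1087 0.109 ]
-0.085 176 x [0.0461 0.0868] z [0.1056 0.1077 0.1089]
-0.075 274 x [0.0475 0.0854] z [0.1    0.1048 0.1085]
-0.065 300 x [0.0541 0.0786] z [0.1035 0.1047 0.106 ]
-0.055 366 x [0.0422 0.0779] z [0.1024 0.1046 0.1059]
-0.045 312 x [0.0393 0.0663] z [0.1019 0.1037 0.1064]
-0.035 304 x [0.039  0.0644] z [0.1017 0.1035 0.1073]
-0.025 296 x [0.0387 0.0644] z [0.1016 0.1034 0.1073]
-0.015 283 x [0.0394 0.0649] z [0.1016 0.1036 0.1076]
-0.005 260 x [0.0393 0.0643] z [0.1017 0.1034 0.1068]
0.005 273 x [0.0389 0.0643] z [0.1017 0.1036 0.1071]
0.015 260 x [0.0387 0.0643] z [0.1017 0.1033 0.1064]
0.025 253 x [0.0393 0.0642] z [0.1016 0.1033 0.1068]
0.035 254 x [0.0393 0.0642] z [0.1016 0.1033 0.1069]
0.045 231 x [0.0391 0.0642] z [0.1018 0.1036 0.1069]
0.055 284 x [0.0397 0.0769] z [0.1018 0.1041 0.1057]
0.065 224 x [0.0535 0.079 ] z [0.1035 0.1047 0.1058]
0.075 222 x [0.0534 0.0791] z [0.1037 0.1048 0.1062]
0.085 165 x [0.0457 0.0866] z [0.1    0.1073 0.1088]
0.095 61 x [0.0456 0.0867] z [0.1055 0.108  0.109 ]
plat y -0.11515089397309063 0.1258309064967318 x -0.2940662605592613 0.3071809115181444
```

```bash
python3 -m jog '[[-0.001,-0.0054,0.03,0,0.5],[0,0,0.06,0,0.5],[0,0,0.06,0,0.5],[0,0,0.025,0,0.5],[0,0,0,0,0.5]]'>/dev/null;python3 st.py
python3 -c "
from h import *
snap('wrist','w15')"; python3 cl.py w15 .099 .109 .035 .095 | head -8
```

```text
t 25.25 q [ 2.690e-01 -1.800e-01  1.891e+00 -1.000e-03  1.431e+00  2.139e+00] p [0.4949 0.1624 0.1199] tilt 0.08 az -116.2 yaw_x -17.14 F [ 0.2 -0.1  0.1] gap 0.0468
tcp s 0.0636 0.0668 0.11994618388265149
-0.065 723 x [0.0539 0.0786] z [0.1036 0.1048 0.1058]
-0.055 1183 x [0.0419 0.0779] z [0.1026 0.1047 0.1059]
-0.045 1063 x [0.039  0.0653] z [0.1018 0.1036 0.1064]
-0.035 972 x [0.039  0.0642] z [0.1019 0.1035 0.1071]
-0.025 923 x [0.0391 0.0642] z [0.1019 0.1036 0.1069]
-0.015 903 x [0.0391 0.0642] z [0.1018 0.1035 0.1073]
-0.005 822 x [0.0389 0.0642] z [0.1019 0.1036 0.1067]
```

View pics/w15.png

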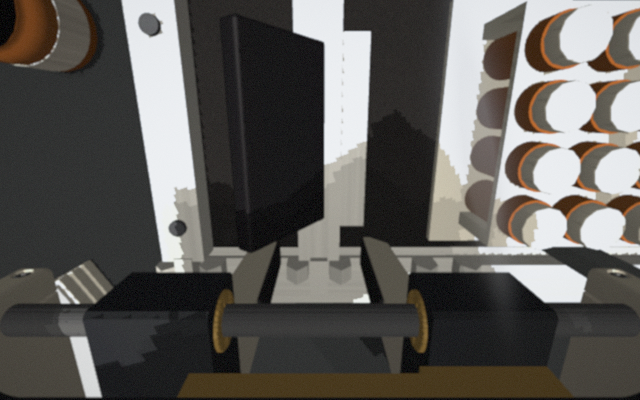

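```bash
python3 -m jog '[[0,-0.003,0.01,0,0.5],[0,0,0.015,0,0.5],[0,0,0.008,0,0.5],[0,0,0,0,0.5]]'>/dev/null;python3 st.py
python3 -m jog '[[0,0,0,0,0.2],[0,0,0,0,0.1],[0,0,0,0,0.05]]'>/dev/null;python3 st.py
```

```text
t 25.8 q [ 2.740e-01 -1.570e-01  1.917e+00 -1.000e-03  1.383e+00  2.143e+00] p [0.4955 0.1655 0.0931] tilt 0.06 az -112.9 yaw_x -17.08 F [-0.1 -0.   0.2] gap 0.0465
t 26.18 q [ 2.730e-01 -1.580e-01  1.916e+00 -2.000e-03  1.384e+00  2.143e+00] p [0.4958 0.1649 0.094 ] tilt 0.13 az -72.0 yaw_x -17.09 F [-1.  -6.6  3.5] gap 0.0257
```

```bash
python3 -m jog '[[0,0,-0.01,0,0.05],[0,0,-0.015,0,0.05],[0,0,-0.015,0,0.05],[0,0,0,0,0.05]]'>/dev/null;python3 st.py
python3 -c "
from h import *
snap('wrist','w16')"; python3 cl.py w16 .115 .155 .02 .078
```

```text
t 26.68 q [ 2.740e-01 -1.810e-01  1.881e+00 -1.000e-03  1.440e+00  2.143e+00] p [0.4962 0.1657 0.1272] tilt 0.14 az -1.7 yaw_x -17.09 F [-0.8 -0.9 -2.1] gap 0.0258
tcp s 0.0671 0.0665 0.12717648780876215
-0.045 581 x [0.0561 0.0777] z [0.1152 0.1244 0.1332]
-0.035 1199 x [0.0416 0.0773] z [0.1153 0.1179 0.1344]
-0.025 1478 x [0.0416 0.077 ] z [0.116  0.1189 0.1361]
-0.015 1430 x [0.0414 0.0773] z [0.118  0.121  0.1382]
-0.005 1445 x [0.0413 0.0773] z [0.1202 0.1232 0.1404]
0.005 1414 x [0.0418 0.0774] z [0.1223 0.1252 0.1424]
0.015 1383 x [0.0415 0.0771] z [0.1243 0.1274 0.1444]
0.025 1374 x [0.0416 0.0771] z [0.1264 0.1294 0.1463]
0.035 1329 x [0.0418 0.0771] z [0.1285 0.1314 0.1482]
0.045 1250 x [0.0417 0.0767] z [0.1307 0.1333 0.149 ]
0.055 341 x [0.0412 0.0704] z [0.1321 0.1339 0.1357]
plat y -0.07483820114078982 0.07112591882729069 x -0.07884637600496092 0.26455877849113085
```

View pics/w16.png

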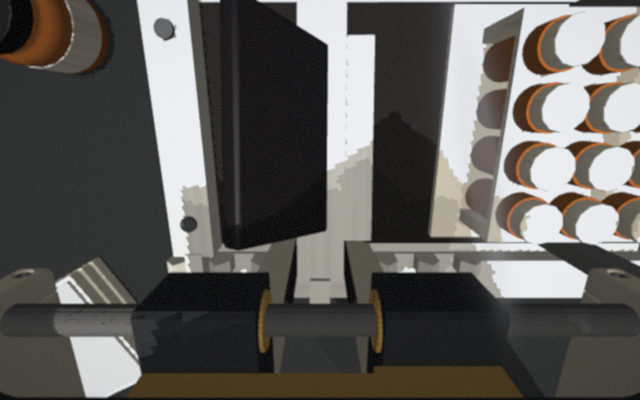

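```bash
python3 -m jog '[[0,0.01,0,-0.017,0.05],[0,0.01,0,-0.017,0.05],[0,0.0105,0,-0.017,0.05],[0,0,0,0,0.05]]'>/dev/null;python3 st.py
python3 -c "
from h import *
snap('wrist','w17')"; python3 cl.py w17 .115 .155 -.02 .078
```

```text
t 27.23 q [ 2.320e-01 -2.100e-01  1.908e+00 -1.000e-03  1.444e+00  1.942e+00] p [0.4898 0.1416 0.1255] tilt 0.05 az -57.3 yaw_x -7.95 F [-0.6 -0.2 -2.1] gap 0.0255
tcp s 0.0421 0.0655 0.1255270083911155
-0.045 741 x [0.0579 0.0775] z [0.1165 0.1314 0.1415]
-0.035 1493 x [0.0353 0.0773] z [0.1152 0.1281 0.1444]
-0.025 2081 x [0.0313 0.0771] z [0.1157 0.1241 0.148 ]
-0.015 2172 x [0.0297 0.0768] z [0.1176 0.127  0.1518]
-0.005 2080 x [0.0284 0.0747] z [0.1197 0.1283 0.1528]
0.005 1949 x [0.0265 0.0717] z [0.1218 0.1283 0.1528]
0.015 1834 x [0.0248 0.0685] z [0.1237 0.1287 0.153 ]
0.025 1708 x [0.0234 0.0654] z [0.1259 0.1295 0.153 ]
0.035 1596 x [0.0217 0.0622] z [0.1279 0.1311 0.1529]
0.045 1354 x [0.0199 0.0592] z [0.1299 0.1326 0.1521]
0.055 86 x [0.0292 0.0495] z [0.1312 0.133  0.134 ]
plat y -0.10159010340842987 0.08465840997281264 x -0.12825737327366993 0.14271420005480753
```

View pics/w17.png

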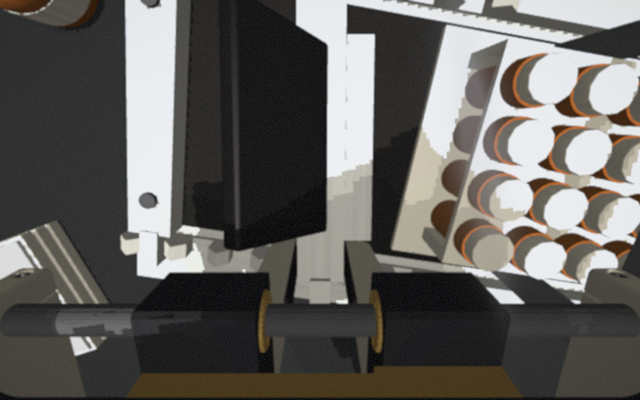

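```bash
python3 -m jog '[[0,0,0.015,0,0.05],[0,0,0.014,0,0.05],[0,0,0.008,0,0.05],[0,0,0,0,0.05]]'>/dev/null;python3 st.py
python3 -c "
from h import *
snap('wrist','w18')"; python3 cl.py w18 .095 .109 -.02 .088
```

```text
t 27.77 q [ 0.232 -0.188  1.941 -0.003  1.39   1.942] p [0.4897 0.1409 0.0947] tilt 0.19 az -95.1 yaw_x -7.93 F [  3.4 -10.7  -4.8] gap 0.0258
tcp s 0.0415 0.0655 0.09470964582856695
-0.065 575 x [-0.0196 -0.0066] z [0.0951 0.0959 0.097 ]
-0.055 2223 x [-0.0183  0.073 ] z [0.0954 0.104  0.1061]
-0.045 1964 x [-0.0186  0.0603] z [0.0953 0.1026 0.1062]
-0.035 1773 x [-0.0184  0.0562] z [0.0954 0.1027 0.1064]
-0.025 1692 x [-0.0185  0.0545] z [0.0953 0.1028 0.1066]
-0.015 1587 x [-0.0186  0.0528] z [0.0953 0.103  0.1066]
-0.005 1495 x [-0.0186  0.0511] z [0.0953 0.1031 0.1067]
0.005 1439 x [-0.0186  0.0495] z [0.0953 0.1031 0.1067]
0.015 1360 x [-0.0188  0.0478] z [0.0953 0.1033 0.1067]
0.025 1279 x [-0.0187  0.046 ] z [0.0954 0.1034 0.1068]
0.035 1232 x [-0.0185  0.0444] z [0.0953 0.1036 0.1067]
0.045 949 x [-0.0178  0.0428] z [0.0954 0.1039 0.107 ]
plat y -0.0803547459525106 0.07223384774342265 x -0.09145775626676328 0.13951691119430568
```

View pics/w18.png

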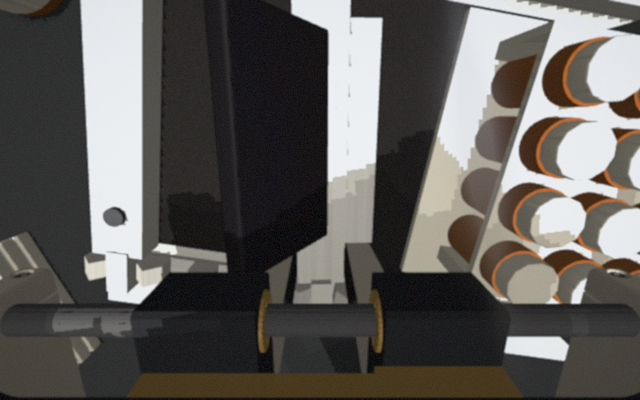

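```bash
python3 -m jog '[[0,0,0,0,0.5],[0,0,-0.001,0,0.5],[0,0,-0.05,0,0.5],[0,0,-0.07,0,0.5],[0.03,0,0,0,0.5]]'>/dev/null;python3 st.py
python3 -m jog '[[0.06,0,0,0,0.5],[0.06,0,0,0,0.5],[0.015,0,0,0,0.5],[0,0,0,0,0.5]]'>/dev/null;python3 st.py
python3 -c "
from h import *
snap('wrist','w19');snap('scene','s19')"
```

```text
t 28.45 q [ 0.217 -0.195  1.777 -0.     1.552  1.925] p [0.5149 0.1394 0.1981] tilt 0.45 az 9.5 yaw_x -7.86 F [ 0.6 -0.6 -0. ] gap 0.0464
t 28.95 q [ 1.570e-01  3.300e-02  1.571e+00 -1.000e-03  1.538e+00  1.866e+00] p [0.6205 0.1239 0.1923] tilt 0.05 az -133.1 yaw_x -7.92 F [-1.  -0.6  0. ] gap 0.0465
```

View pics/w19.png

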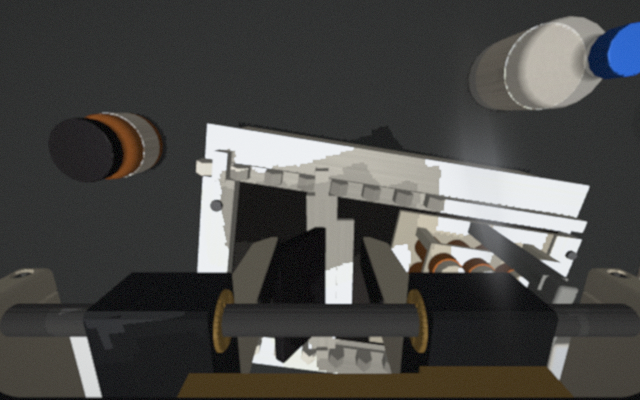

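```bash
python3 -c "
import cv2
a=cv2.imread('pics/s19.png')[120:280,250:450];cv2.imwrite('pics/s19c.png',cv2.resize(a,None,fx=4,fy=3.7,interpolation=3))"
```

```text
(no output)
```

View pics/s19c.png

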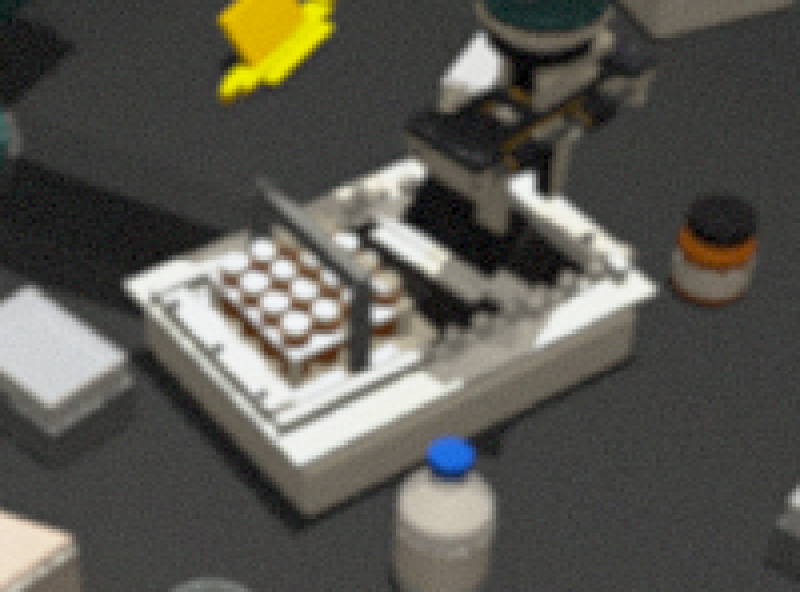

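```bash
cat > tf.py <<'E'
from h import *
import sys
z=np.load(f'pics/{sys.argv[1]}.npz');P=pts('wrist',z['d'],(z['p'],z['q']))
R=Ro.from_quat(np.r_[z['q'][1:],z['q'][0]]).as_matrix();T=(P-z['p'])@R
c0=np.array([.540,.082]);th=np.radians(72.85);ex=np.array([np.cos(th),np.sin(th)]);ey=np.array([-ex[1],ex[0]])
t=z['p'][:2]-c0;print('tcp s',(t@ex).round(4),(t@ey).round(4),z['p'][2])
h=P[:,:,2];v=np.mgrid[0:400,0:640][0]
lo,hi=float(sys.argv[2]),float(sys.argv[3])
m=(z['d']>0)&(v<260)&(h>lo)&(h<hi)&(abs(T[:,:,1])<.03)
for a in np.arange(-.05,.06,.005):
    q=m&(T[:,:,0]>a)&(T[:,:,0]<=a+.005)
    if q.sum()>6: print(round(a+.0025,4),q.sum(),'y',np.percentile(T[q][:,1],[3,97]).round(4),'z',np.percentile(h[q],[5,50,95]).round(4))
E
python3 tf.py w19 .1 .1085
```

```text
tcp s 0.0637 -0.0646 0.1923388753365405
-0.0475 134 y [0.0024 0.0269] z [0.1016 0.1032 0.1057]
-0.0425 154 y [0.0015 0.0268] z [0.1019 0.1035 0.1065]
-0.0375 155 y [0.0023 0.027 ] z [0.1014 0.1033 0.1064]
-0.0325 154 y [0.0023 0.0269] z [0.1015 0.1032 0.1064]
-0.0275 152 y [0.0014 0.0268] z [0.1018 0.1033 0.1067]
-0.0225 163 y [0.0014 0.0264] z [0.1019 0.1034 0.1067]
-0.0175 231 y [-0.0117  0.0261] z [0.1021 0.1041 0.1067]
-0.0125 225 y [-0.0125  0.0259] z [0.1012 0.1042 0.1057]
-0.0075 176 y [-0.013   0.0118] z [0.1036 0.1047 0.1057]
-0.0025 166 y [-0.0132  0.0118] z [0.1035 0.1045 0.1058]
0.0025 174 y [-0.0124  0.0123] z [0.1036 0.1047 0.1056]
0.0075 147 y [-0.013   0.0124] z [0.1035 0.1047 0.1055]
0.0125 63 y [-0.0124  0.0198] z [0.1008 0.105  0.1083]
0.0175 62 y [-0.0203  0.0208] z [0.1048 0.1069 0.1083]
0.0225 98 y [-0.0204  0.0205] z [0.1017 0.1067 0.1084]
0.0275 55 y [-0.0195  0.0013] z [0.1004 0.1054 0.1084]
0.0325 25 y [-0.0053  0.0046] z [0.1028 0.1072 0.1083]
```

```bash
python3 -m jog '[[0.001,0,0.05,0,0.5],[0,0,0.05,0,0.5],[0,0,0.015,0,0.5],[0,0,0,0,0.5]]'>/dev/null;python3 st.py
```

```text
t 29.55 q [ 1.570e-01  8.100e-02  1.671e+00 -1.000e-03  1.389e+00  1.865e+00] p [0.621  0.1238 0.1016] tilt 0.05 az -46.2 yaw_x -7.89 F [-0.6  0.7  0.1] gap 0.0465
```

```bash
python3 -m jog '[[0,0,0.01,0,0.5],[0,0,0,0,0.2],[0,0,0,0,0.1],[0,0,0,0,0.05]]'>/dev/null;python3 st.py
python3 -m jog '[[0,0,-0.01,0,0.05],[0,0,-0.015,0,0.05],[0,0,-0.015,0,0.05],[0,0,0,0,0.05]]'>/dev/null;python3 st.py
```

```text
t 30.05 q [ 0.156  0.087  1.678 -0.003  1.376  1.865] p [0.6215 0.1227 0.0935] tilt 0.15 az -69.6 yaw_x -7.92 F [-2.2 -6.8  2.7] gap 0.0259
t 30.55 q [ 1.570e-01  6.500e-02  1.646e+00 -1.000e-03  1.428e+00  1.865e+00] p [0.622  0.1238 0.1266] tilt 0.15 az -7.2 yaw_x -7.9 F [ 1.3 -1.  -2.6] gap 0.026
```

```bash
python3 -m jog '[[0,0.0122,0,0.0205,0.05],[0,0.0122,0,0.0205,0.05],[-0.002,0.0122,0,0.0205,0.05],[0,0.0122,0,0.0205,0.05],[0,0.0122,0,0.0205,0.05]]'>/dev/null;python3 st.py
python3 -m jog '[[0,0,0,0,0.05]]'>/dev/null;python3 st.py
python3 -c "
from h import *
snap('wrist','w20')"; python3 tf.py w20 .1 .16
```

```text
t 31.18 q [ 8.500e-02  2.000e-02  1.696e+00 -1.000e-03  1.426e+00  2.118e+00] p [0.6066 0.0769 0.1246] tilt 0.05 az -115.5 yaw_x -26.47 F [-1.8 -0.7 -2.6] gap 0.0256
t 31.3 q [ 8.500e-02  2.000e-02  1.696e+00 -1.000e-03  1.426e+00  2.116e+00] p [0.6068 0.0768 0.1248] tilt 0.04 az -84.6 yaw_x -26.36 F [-2.3 -0.5 -1.9] gap 0.0253
tcp s 0.0147 -0.0653 0.12481492376871087
-0.0025 33 y [-0.0117  0.01  ] z [0.1344 0.1354 0.1357]
0.0025 302 y [-0.0141  0.0114] z [0.1352 0.1362 0.1375]
0.0075 1689 y [-0.0271  0.0243] z [0.1295 0.141  0.153 ]
0.0125 339 y [-0.0175  0.0085] z [0.1075 0.1307 0.1442]
0.0175 436 y [-0.0185  0.0207] z [0.1065 0.1118 0.145 ]
0.0225 495 y [-0.0173  0.0206] z [0.1027 0.111  0.146 ]
0.0275 416 y [-0.0067  0.02  ] z [0.1019 0.1442 0.147 ]
0.0325 146 y [-0.0069  0.0035] z [0.1336 0.137  0.1409]
```

View pics/w20.png

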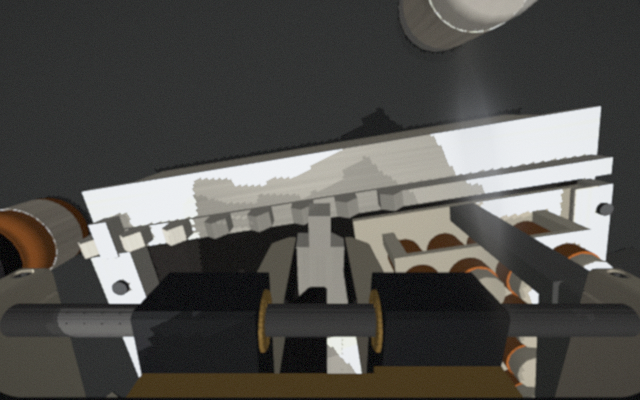

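```bash
python3 -m jog '[[0,0.001,0.004,0,0.05],[0,0,0,0,0.05]]'>/dev/null;python3 st.py
python3 -m jog '[[0,0,0,0,0.33],[0,0,0,0,0.33]]'>/dev/null;python3 st.py
python3 -m jog '[[0,0,-0.07,0,0.4],[0,0,-0.05,0,0.4],[0,0,0,0,0.4]]'>/dev/null;python3 st.py
python3 -c "
from h import *
snap('wrist','w21')"; python3 tf.py w21 .095 .12
```

```text
t 31.6 q [ 8.400e-02  2.100e-02  1.700e+00 -1.000e-03  1.420e+00  2.114e+00] p [0.6067 0.0766 0.1216] tilt 0.05 az -63.2 yaw_x -26.31 F [-0.8 -1.6 -0.8] gap 0.0259
t 31.85 q [ 8.400e-02  2.100e-02  1.699e+00 -1.000e-03  1.421e+00  2.115e+00] p [0.6068 0.0766 0.122 ] tilt 0.06 az -27.9 yaw_x -26.35 F [-0.7 -0.2  0.4] gap 0.0306
t 32.23 q [ 8.400e-02 -2.400e-02  1.582e+00 -1.000e-03  1.578e+00  2.115e+00] p [0.6078 0.0767 0.2217] tilt 0.35 az -1.0 yaw_x -26.35 F [ 0.  -0.7 -0.5] gap 0.0371
tcp s 0.0149 -0.0663 0.22169255182815698
-0.0475 167 y [-0.0031  0.0288] z [0.1018 0.104  0.1174]
-0.0425 161 y [-0.004   0.0288] z [0.1016 0.1042 0.1181]
-0.0375 169 y [-0.003   0.0285] z [0.1017 0.1042 0.1172]
-0.0325 170 y [-0.0039  0.0283] z [0.1019 0.1044 0.1176]
-0.0275 173 y [-0.0039  0.0283] z [0.1017 0.1042 0.1178]
-0.0225 174 y [-0.0039  0.0289] z [0.1021 0.1042 0.1179]
-0.0175 264 y [-0.0104  0.0288] z [0.102  0.1047 0.1171]
-0.0125 213 y [-0.0098  0.029 ] z [0.0962 0.1041 0.1054]
-0.0075 168 y [-0.0097  0.0283] z [0.0954 0.1043 0.1056]
-0.0025 169 y [-0.0097  0.0282] z [0.0954 0.1043 0.1056]
0.0025 178 y [-0.0096  0.029 ] z [0.0956 0.1044 0.1056]
0.0075 160 y [-0.0236  0.0282] z [0.0953 0.1045 0.1096]
0.0125 177 y [-0.0266  0.0131] z [0.0952 0.1089 0.112 ]
0.0175 260 y [-0.0254  0.022 ] z [0.0955 0.1091 0.112 ]
0.0225 220 y [-0.0125  0.0242] z [0.0955 0.109  0.1121]
0.0275 83 y [-0.0029  0.0261] z [0.0961 0.1093 0.1107]
0.0325 58 y [-0.0029  0.007 ] z [0.0993 0.1087 0.1106]
```

View pics/w21.png

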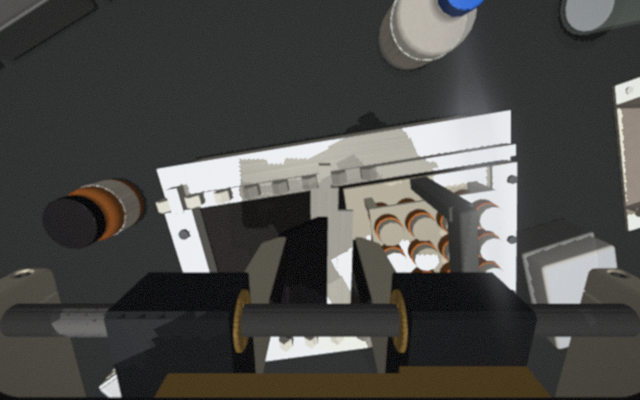

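```bash
python3 -m jog '[[-0.06,0.001,0.02,0,0.5],[-0.06,0,0.02,0,0.5],[-0.0475,0,0,0,0.5],[0,0,0,0,0.5]]'>/dev/null;python3 st.py
python3 -c "
from h import *
snap('wrist','w22')"; python3 tf.py w22 .095 .12
python3 - <<'E'
from h import *
z=np.load('pics/w22.npz');P=pts('wrist',z['d'],(z['p'],z['q']))
R=Ro.from_quat(np.r_[z['q'][1:],z['q'][0]]).as_matrix();T=(P-z['p'])@R;h=P[:,:,2]
v=np.mgrid[0:400,0:640][0]
m=(z['d']>0)&(v<235)&(h>.1025)&(h<.107)
for a in np.arange(-.02,.17,.01):
    q=m&(abs(T[:,:,1])<.035)&(T[:,:,0]>a)&(T[:,:,0]<=a+.01)
    if q.sum()>6: print(round(a+.005,3),q.sum(),np.percentile(T[q][:,1],[2,98]).round(4))
E
```

```text
t 32.77 q [ 2.230e-01 -2.540e-01  1.848e+00 -1.000e-03  1.549e+00  2.252e+00] p [0.4844 0.1361 0.1846] tilt 0.05 az -124.9 yaw_x -26.25 F [0.8 0.  0.4] gap 0.0464
tcp s 0.0353 0.0691 0.1846326012843777
-0.0275 96 y [-0.0225  0.0047] z [0.1056 0.1096 0.1115]
-0.0225 216 y [-0.0245  0.0173] z [0.0957 0.1093 0.1121]
-0.0175 356 y [-0.0202  0.0232] z [0.0956 0.1085 0.112 ]
-0.0125 244 y [-0.0045  0.0251] z [0.0954 0.1077 0.1113]
-0.0075 159 y [-0.012   0.0117] z [0.1038 0.1056 0.1105]
-0.0025 175 y [-0.0126  0.012 ] z [0.1035 0.1047 0.1056]
0.0025 183 y [-0.0123  0.0121] z [0.1036 0.1046 0.1056]
0.0075 189 y [-0.0122  0.0124] z [0.1036 0.1046 0.1058]
0.0125 177 y [-0.0118  0.0126] z [0.1037 0.1046 0.1057]
0.0175 241 y [-0.006   0.0269] z [0.102  0.104  0.1054]
0.0225 248 y [-0.0054  0.0268] z [0.1019 0.1041 0.1167]
0.0275 262 y [-0.0057  0.0265] z [0.1018 0.1043 0.1175]
0.0325 268 y [-0.0057  0.0272] z [0.1021 0.1042 0.118 ]
0.0375 272 y [-0.0056  0.0271] z [0.1018 0.1043 0.1176]
0.0425 275 y [-0.0056  0.027 ] z [0.102  0.1043 0.1177]
0.0475 283 y [-0.0056  0.0267] z [0.102  0.1044 0.1176]
0.0525 276 y [-0.0056  0.0273] z [0.1019 0.1044 0.1176]
0.0575 307 y [-0.0055  0.0272] z [0.1019 0.1043 0.1178]
-0.015 114 [-0.0203  0.0349]
-0.005 269 [-0.0128  0.0123]
0.005 372 [-0.0127  0.0122]
0.015 377 [-0.0118  0.0264]
0.025 287 [0.0029 0.0273]
0.035 296 [0.0029 0.0273]
0.045 321 [0.0028 0.0273]
0.055 326 [0.0028 0.0274]
0.065 334 [0.0035 0.0276]
0.075 336 [0.0027 0.0277]
0.085 363 [0.0034 0.0272]
0.095 383 [0.0033 0.0278]
0.105 381 [0.0033 0.0277]
0.115 395 [0.0032 0.0276]
0.125 590 [-0.0112  0.0258]
0.135 567 [-0.0117  0.0131]
0.145 479 [-0.034  0.013]
0.155 54 [-0.0346  0.0205]
```

View pics/w22.png

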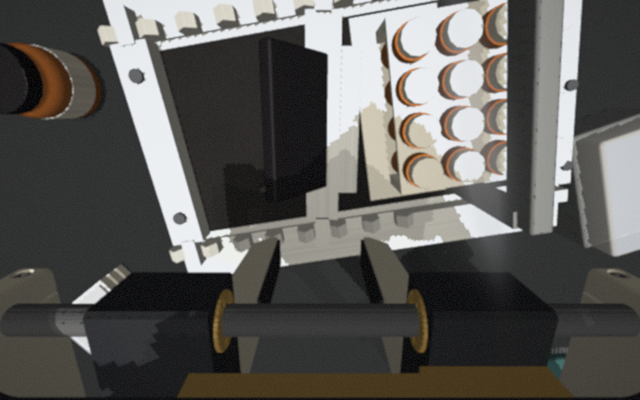

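```bash
python3 -m jog '[[0.0044,0,0.05,0,0.5],[0,0,0.045,0,0.5],[0,0,0.013,0,0.5],[0,0,0,0,0.5]]'>/dev/null;python3 st.py
```

```text
t 33.33 q [ 2.160e-01 -1.970e-01  1.941e+00 -1.000e-03  1.399e+00  2.247e+00] p [0.4896 0.1334 0.0992] tilt 0.07 az -128.3 yaw_x -26.38 F [-1.3 -0.  -0. ] gap 0.0464
```

```bash
python3 -m jog '[[0,0,0.003,0,0.3],[0,0,0,0,0.2],[0,0,0,0,0.05],[0,0,0,0,0.05]]'>/dev/null;python3 st.py
python3 -m jog '[[0,0,-0.01,0,0.05],[0,0,-0.015,0,0.05],[0,0,-0.01,0,0.05],[0,0,0,0,0.05]]'>/dev/null;python3 st.py
```

```text
t 33.83 q [ 0.216 -0.197  1.944 -0.003  1.396  2.248] p [0.4893 0.1328 0.0976] tilt 0.15 az -82.2 yaw_x -26.36 F [-7.5 -8.4  4.4] gap 0.0256
t 34.33 q [ 2.170e-01 -2.160e-01  1.913e+00 -1.000e-03  1.444e+00  2.248e+00] p [0.4898 0.1338 0.1259] tilt 0.11 az -8.6 yaw_x -26.35 F [-0.6 -1.3 -2.6] gap 0.0256
```

```bash
python3 -m jog '[[0,0.01,0,-0.017,0.05],[0,0.01,0,-0.017,0.05],[0,0.0103,0,-0.0172,0.05],[0,0,0,0,0.05]]'>/dev/null;python3 st.py
python3 -c "
from h import *
snap('wrist','w23')"; python3 cl.py w23 .1 .135 -.03 .03
```

```text
t 34.83 q [ 1.760e-01 -2.510e-01  1.943e+00 -1.000e-03  1.449e+00  2.047e+00] p [0.4798 0.1112 0.1248] tilt 0.05 az -37.0 yaw_x -17.18 F [ 0.2  0.5 -2.5] gap 0.0255
tcp s 0.0102 0.0661 0.12484919304399075
-0.065 802 x [-0.0012  0.0232] z [0.1069 0.1083 0.1097]
-0.055 1505 x [-0.0291  0.0221] z [0.1077 0.1101 0.1332]
-0.045 1939 x [-0.028   0.0223] z [0.1086 0.1125 0.1334]
-0.035 1906 x [-0.0284  0.0212] z [0.1102 0.1144 0.1336]
-0.025 1731 x [-0.029   0.0199] z [0.1126 0.1164 0.1333]
-0.015 1669 x [-0.0274  0.0186] z [0.1128 0.1174 0.1336]
-0.005 1552 x [-0.0287  0.0177] z [0.1159 0.1193 0.1335]
0.005 1462 x [-0.0288  0.0164] z [0.1176 0.1209 0.1335]
0.015 1354 x [-0.0273  0.0149] z [0.1134 0.1223 0.1335]
0.025 1267 x [-0.0288  0.014 ] z [0.1215 0.1242 0.1334]
0.035 1231 x [-0.0286  0.0125] z [0.1118 0.1257 0.1335]
0.045 1152 x [-0.0278  0.0114] z [0.1138 0.1273 0.1335]
0.055 630 x [-0.0285  0.0136] z [0.1059 0.1278 0.1325]
plat y -0.07391199345383416 0.07003920948443494 x -0.21485334683548696 0.1399437767030046
```

View pics/w23.png

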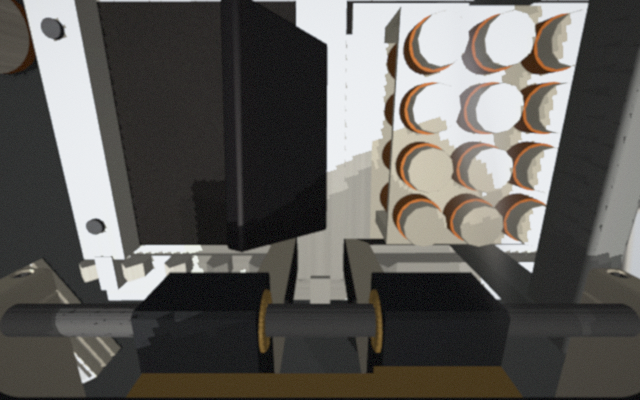

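```bash
python3 -m jog '[[0,0,0.004,0,0.05],[0,0,0,0,0.05]]'>/dev/null;python3 st.py
python3 -m jog '[[0,0,0,0,0.33],[0,0,0,0,0.33]]'>/dev/null;python3 st.py
python3 -m jog '[[0,0,-0.05,0,0.34],[0,0,-0.07,0,0.34],[0,0,-0.03,0,0.34],[0,0,0,0,0.34]]'>/dev/null;python3 st.py
python3 -c "
from h import *
snap('wrist','w24')"; python3 cl.py w24 .099 .11 -.03 .03; python3 rt.py w25
```

```text
t 35.12 q [ 1.770e-01 -2.480e-01  1.946e+00 -1.000e-03  1.443e+00  2.047e+00] p [0.4799 0.1116 0.1214] tilt 0.05 az -66.8 yaw_x -17.15 F [ 0.6 -0.1 -1.3] gap 0.0255
t 35.38 q [ 1.770e-01 -2.490e-01  1.946e+00 -1.000e-03  1.444e+00  2.047e+00] p [0.48   0.1115 0.1219] tilt 0.06 az -36.8 yaw_x -17.14 F [-0.3  0.1  0.1] gap 0.0303
t 35.88 q [ 1.770e-01 -2.940e-01  1.785e+00 -1.000e-03  1.647e+00  2.047e+00] p [0.4804 0.1116 0.2437] tilt 0.21 az -1.4 yaw_x -17.14 F [-0.2  0.9 -0.6] gap 0.0315
tcp s 0.0107 0.0657 0.24372871050290107
-0.095 87 x [0.006  0.0154] z [0.1084 0.1093 0.1099]
-0.085 372 x [-0.0279  0.0287] z [0.1052 0.1085 0.1098]
-0.075 374 x [-0.0266  0.0272] z [0.1018 0.1051 0.1096]
-0.065 339 x [-0.0013  0.0228] z [0.1034 0.1047 0.106 ]
-0.055 404 x [-0.0246  0.0221] z [0.1021 0.1046 0.106 ]
-0.045 372 x [-0.0166  0.0119] z [0.1017 0.1037 0.1074]
-0.035 340 x [-0.0169  0.0093] z [0.1017 0.1036 0.1083]
-0.025 345 x [-0.0168  0.0093] z [0.1018 0.1036 0.108 ]
-0.015 327 x [-0.0267  0.0092] z [0.1017 0.1035 0.1082]
-0.005 305 x [-0.0167  0.0092] z [0.1016 0.1037 0.1085]
0.005 304
[... 381 characters left out ...]
 258 x [-0.0023  0.0232] z [0.1034 0.1046 0.1075]
0.085 300 x [-0.0287  0.0287] z [0.1007 0.1078 0.1098]
0.095 125 x [-0.028   0.0284] z [0.1059 0.1091 0.1099]
0.105 10 x [0.0064 0.0138] z [0.1084 0.1094 0.1099]
plat y -0.11139480634406079 0.117930890177046 x -0.2893411636857552 0.30791275173165644
-0.158 184 [0.1068 0.1079 0.1098]
-0.143 158 [0.0952 0.1065 0.1083]
-0.128 9 [0.0948 0.0953 0.0966]
-0.098 23 [0.0947 0.0955 0.0968]
-0.083 376 [0.1338 0.2022 0.2035]
-0.068 878 [0.1108 0.1699 0.2003]
-0.053 99 [0.0947 0.0959 0.0969]
-0.038 96 [0.0949 0.0958 0.0967]
-0.023 169 [0.0948 0.0957 0.0968]
-0.008 170 [0.0903 0.0957 0.1042]
0.007 181 [0.1037 0.1047 0.1056]
0.022 176 [0.0901 0.104  0.1054]
```

View pics/w24.png

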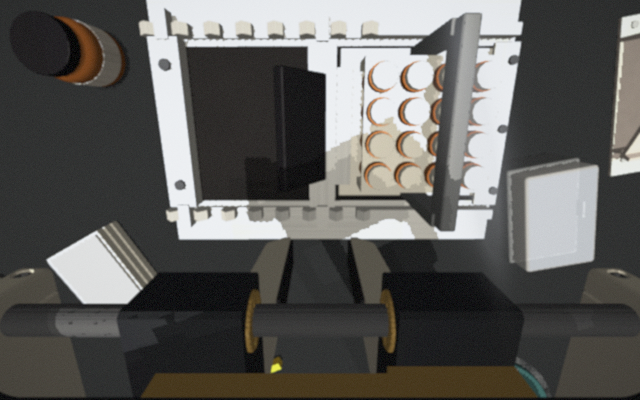

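Run:
```python
from h import *
z=np.load('pics/w24.npz');P=pts('wrist',z['d'],(z['p'],z['q']))
c0=np.array([.540,.082]);th=np.radians(72.85);ex=np.array([np.cos(th),np.sin(th)]);ey=np.array([-ex[1],ex[0]])
D=P[:,:,:2]-c0;sx=D@ex;sy=D@ey;h=P[:,:,2];v,u=np.mgrid[0:400,0:640];ok=(z['d']>0)&(v<250)
def e(n,m): print(n,m.sum(),np.percentile(sy[m],[0.5,99.5]).round(4),sy[m].min().round(4),sy[m].max().round(4))
e('tab',ok&(h>.135)&(h<.16)&(sx>.02)&(sx<.06)&(abs(sy)<.07))
e('lip',ok&(abs(h-.102)<.003)&(sx>-.017)&(sx<-.006)&(abs(sy)<.075))
e('tongue',ok&(abs(h-.109)<.0025)&(sx>.007)&(sx<.013))
e('platform',ok&(abs(h-.09)<.0025)&(sx>-.1)&(sx<.15)&(abs(sy)<.135))
e('ledge',ok&(abs(h-.107)<.0025)&(sx>-.156)&(sx<-.146)&(abs(sy)<.083))
e('spare tongue',ok&(abs(h-.109)<.0025)&(sx>.147)&(sx<.154))
e('plate',ok&(abs(h-.095)<.002)&(sx>-.02)&(sx<-.008))
m=ok&(abs(h-.108)<.004)&(sx>.125)&(sx<.175)&(abs(sy)<.072);print('spare',np.percentile(sx[m],[2,98]),h[m].mean())
# rail inner faces via crest teeth y
m=ok&(h>.1105)&(h<.1135)&(sx>.03)&(sx<.16);e('crest+',m&(sy>0));e('crest-',m&(sy<0))
```

```text
tab 3311 [-0.0471  0.0508] -0.0479 0.0519
lip 1333 [-0.0525  0.056 ] -0.0527 0.0563
tongue 720 [-0.0975  0.1009] -0.0978 0.1015
platform 26437 [-0.1107  0.1211] -0.1111 0.1223
ledge 1191 [-0.0823  0.0827] -0.083 0.083
spare tongue 1556 [-0.0986  0.0991] -0.0993 0.1002
plate 790 [-0.0889  0.0931] -0.0893 0.0932
spare [0.13845562 0.16411219] 0.10854317698567874
crest+ 260 [0.0232 0.0949] 0.0061 0.0973
crest- 455 [-0.098  -0.0293] -0.0988 -0.0021
```

```bash
python3 -m jog '[[0,0,-0.03,0,0.4],[0,0,0,0,0.4]]'>/dev/null;python3 st.py
python3 - <<'E'
from h import *
im,d,po=snap('wrist','w26');P=pts('wrist',d,po);snap('scene','s26')
c0=np.array([.540,.082]);th=np.radians(72.85);ex=np.array([np.cos(th),np.sin(th)]);ey=np.array([-ex[1],ex[0]])
D=P[:,:,:2]-c0;sx=D@ex;sy=D@ey;h=P[:,:,2]
m=(h>.199)&(h<.206)&(sx<-.04)&(sx>-.12)
print('handle',m.sum(),np.percentile(sx[m],[3,97]),np.percentile(sy[m],[1,99]),h[m].mean())
for a in (-.05,0,.05):
    k=m&(abs(sy-a)<.01);print(a,sx[k].mean().round(4))
E
```

```text
t 36.23 q [ 1.770e-01 -2.950e-01  1.750e+00 -1.000e-03  1.685e+00  2.047e+00] p [0.4799 0.1116 0.2657] tilt 0.07 az -30.3 yaw_x -17.14 F [-0.3  0.1 -0.1] gap 0.0369
handle 3453 [-0.0837167  -0.07262104] [-0.06858767  0.06696597] 0.20237270357782264
-0.05 -0.0777
0 -0.0778
0.05 -0.0778
```

View pics/s26.png

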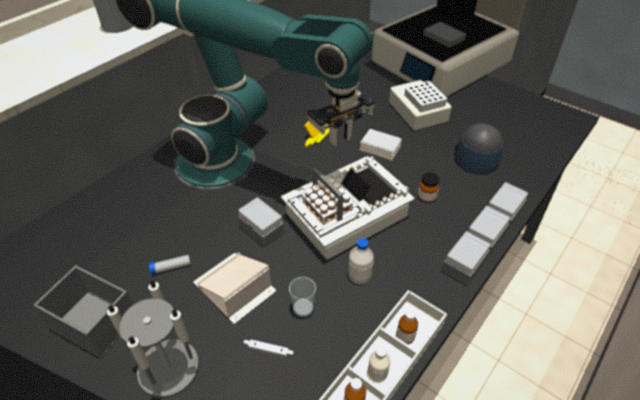

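```bash
python3 -c "
from plant import r
print(r.finish_job())"
```

```text
the job is handed in; nothing more can be done
None
```

The carrier is loaded and clamped on the shaker, and I handed the job in after about 36 s; it reported no verdict. My last camera checks agree with every end condition I could measure.

**What I did**
- **Spare bar:** I moved it from x = -18 to the last notches at x = 150 mm.
- **Carrier:** The moves cannot tilt the tool on purpose, so it was never carried leaning as you asked. It turned flat in the vertical grip. I slid its lip under the ledge, leaned it to about 20° by pushing on the handle with the lip against the stop, and swung it back down flat.
- **Clamp bar:** I could not grip the slanted tab, so I lifted the bar by its beam ends. It slipped to about 12° of roll, so I walked it end by end in three moves from x = 66 to the notches at x = 10 mm. At x = 10 the gripper body would have hit the carrier's handle, so each end dropped the last 2–3 cm into its notch.

**Last checks**

| Item | Measured (shaker frame) |
|---|---|
| Carrier | flat, plate top 95.6 mm, lip tip at about x = -156 mm, square |
| Clamp bar | x about 10.5 mm, y about +2 mm, fully down, level and square, lip over the rim |
| Spare bar | x about 151 mm, fully down (squareness was checked when I placed it) |
| Gripper | open, touching nothing |
| Bystanders | look unmoved in the last scene picture; not measured |

**Disagreement and risk**
- The top and wrist cameras disagreed by about 3.5 mm on where the shaker is. I used the wrist camera, which matched where the bar was gripped.
- Early on I tested how moves beyond the arm's reach behave. That tilted the tool by about 3° and ran two joints right up to their range limits. I took the tilt out before handling anything.

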